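# Clip the punch cassettes into the bench rack

### The job

Put the two loose punch cassettes away in the two empty bays of the bench rack, one in each. Each goes in heel first: the wide heel tongue under the lip at the rear of the bay, then the nose pressed down past the spring catch until the catch snaps back over the nose tongue, so that the cassette lies flat and fully home. Do not tip the punches out, and leave the cassette already in the rack and the other tools on the bench where they are.

Things in the scene. Friction and masses are not known exactly. Their poses are not given: they have to be found in the camera images.
- cassette_a_center (a point): First loose punch cassette: dark wooden tray 120 x 56 mm, 0.16 to 0.3 kg, six steel punches lying in it. A wooden grip plate, 50 mm along x, 10 mm thick in y, stands along its middle, top 54 mm above the underside; all beside it is under 17 mm high, so pinch it from above. Point: cassette's centre, 27 mm above the underside; x from nose to heel, z up.
- cassette_a_pad (a point): Middle of the top of the thumb pad at that cassette's nose: 46 mm from its centre towards the nose (-x), 16 mm above its underside. Pad 28 mm long (x), 56 mm wide; from its edge a steel nose tongue, 26 mm wide, 5 mm thick, level with the underside, sticks out to 74 mm from the centre. Press the nose down here.
- cassette_a_heel (a point): Tip of that cassette's heel tongue, at its lower edge: 74 mm from the centre along +x, on the underside. Tongue of steel, 44 mm wide, 5 mm thick, 14 mm long beyond the tray's end wall (16 mm high).
- cassette_b_center (a point): Second loose punch cassette: dark wooden tray 120 x 56 mm, 0.16 to 0.3 kg, six steel punches lying in it. A wooden grip plate, 50 mm along x, 10 mm thick in y, stands along its middle, top 54 mm above the underside; all beside it is under 17 mm high, so pinch it from above. Point: cassette's centre, 27 mm above the underside; x from nose to heel, z up.
- cassette_b_pad (a point): Middle of the top of the thumb pad at that cassette's nose: 46 mm from its centre towards the nose (-x), 16 mm above its underside. Pad 28 mm long (x), 56 mm wide; from its edge a steel nose tongue, 26 mm wide, 5 mm thick, level with the underside, sticks out to 74 mm from the centre. Press the nose down here.
- cassette_b_heel (a point): Tip of that cassette's heel tongue, at its lower edge: 74 mm from the centre along +x, on the underside. Tongue of steel, 44 mm wide, 5 mm thick, 14 mm long beyond the tray's end wall (16 mm high).
- bay_a_seat (a point): Middle of the floor of an empty bay, 52 mm above the bench; x from catch to rear lip, z up. The rack has three equal bays 69 mm apart side by side (a, b, c in any order; c is full). A seated cassette's centre is 27 mm above this point, axes alike. Cheeks 8 mm high leave 62 mm across for the 56 mm tray; its tongues have 1.5 mm play at each end.
- bay_a_lip (a point): Front lower edge of that bay's fixed rear lip: x = +66.5 mm from the middle of the floor, 7.5 mm above it. Lip 3 mm thick, 62 mm wide, running back to a stop face at x = +75.5 mm. The heel tongue slides under it from the front with the nose raised 10 to 20 degrees (if steeper, the tray's end wall meets the lip first).
- bay_b_seat (a point): Middle of the floor of an empty bay, 52 mm above the bench; x from catch to rear lip, z up. The rack has three equal bays 69 mm apart side by side (a, b, c in any order; c is full). A seated cassette's centre is 27 mm above this point, axes alike. Cheeks 8 mm high leave 62 mm across for the 56 mm tray; its tongues have 1.5 mm play at each end.
- bay_b_lip (a point): Front lower edge of that bay's fixed rear lip: x = +66.5 mm from the middle of the floor, 7.5 mm above it. Lip 3 mm thick, 62 mm wide, running back to a stop face at x = +75.5 mm. The heel tongue slides under it from the front with the nose raised 10 to 20 degrees (if steeper, the tray's end wall meets the lip first).
- catch_a (a joint): Spring catch of bay a, rad: 0 = closed (rest), grows as it is pushed out of the bay to the front, stop 0.35. Upright steel leaf 24 mm wide, pivot 34 mm below the bay's floor, hook on top. A nose tongue pressed down on its ramp drives it back 0.08 to 0.15 rad; it snaps to 0 over the tongue on the floor. Takes 8 to 20 N down on the thumb pad, then gives way; the cassette's weight is not enough.
- catch_a_tip (a point): Tip of the hook of bay a's catch: when closed, 67.5 mm in front (-x) of the middle of the floor and 8.5 mm above it. Hook underside 6.5 mm above the floor; its ramp rises from the tip to 20 mm above the floor at 75 mm in front; a thumb tab flares out above it to 27 mm.
- catch_b (a joint): Spring catch of bay b, rad: 0 = closed (rest), grows as it is pushed out of the bay to the front, stop 0.35. Upright steel leaf 24 mm wide, pivot 34 mm below the bay's floor, hook on top. A nose tongue pressed down on its ramp drives it back 0.08 to 0.15 rad; it snaps to 0 over the tongue on the floor. Takes 8 to 20 N down on the thumb pad, then gives way; the cassette's weight is not enough.
- catch_b_tip (a point): Tip of the hook of bay b's catch: when closed, 67.5 mm in front (-x) of the middle of the floor and 8.5 mm above it. Hook underside 6.5 mm above the floor; its ramp rises from the tip to 20 mm above the floor at 75 mm in front; a thumb tab flares out above it to 27 mm.
- catch_c (a joint): Spring catch of bay c, rad: 0 = closed (rest), grows as it is pushed out of the bay to the front, stop 0.35. Upright steel leaf 24 mm wide, pivot 34 mm below the bay's floor, hook on top. A nose tongue pressed down on its ramp drives it back 0.08 to 0.15 rad; it snaps to 0 over the tongue on the floor. Takes 8 to 20 N down on the thumb pad, then gives way; the cassette's weight is not enough.
- cassette_c_center (a point): Centre of the equal cassette that already sits latched in bay c of the rack, 27 mm above its underside. To be left alone.
- bench_block_center (a point): Round steel bench block in a dark leather base, 124 mm across, 44 mm high; point half-way up. Bystander.
- hammer_center (a point): Brass hammer with a wooden handle, 240 mm long, lying on the bench; point on its handle. Bystander.
- punch_jar_center (a point): Open glass jar of punches, 76 mm across, 70 mm high (punches to 85 mm); point 35 mm up. Bystander.

How it is judged:
By the outcome, as a careful person would: the job done as asked, in the order asked, and still so for the second after the job is handed in, with the robot touching nothing.
It also fails if it takes over 67 s, if anything falls off the work surface, if the arm or the gripper's body presses on something with over 40 N, if the wrist force passes 120 N, or if a joint passes its speed limit or range.

### The arm

A 7-joint arm with a two-finger parallel gripper is mounted at the origin on the work surface. World frame = base frame: x ahead of the robot, y to its left, z up, the work surface at z = 0. Lengths are in m, angles in rad, forces in N, time in s.
With the tool pointing down it reaches from about 0.425 to 0.95 m from the base axis. Payload 16.7 kg.
Tool frame: the origin (TCP) lies at the very end of the fingers, on their centre line; the grasp point (between the pads) lies 19 mm behind it; z points along the fingers, y is the line along which they close (so a half turn about z gives the same grasp; the last joint's range is limited). The gripper opens to 94 mm and grips with 3 to 60 N. Pads are 16 mm wide; open, the fingers measure 119 mm over their backs; the gripper's body (75 mm by 177 mm) begins 78 mm behind the grasp point.
Start: joints at [0.969, 0.426, 0.074, 1.606, -0.034, 1.111, -0.067], TCP at [0.295, -0.607, 0.205] pointing down, gripper open.
Joint ranges: [-2.85, 2.85], [-0.5, 2.14], [-1.23, 1.37], [0.21, 2.46], [-1.02, 4.16], [0.16, 2.05], [-2.73, 2.73]. Speed limits (rad/s): [1.89, 1.89, 2.39, 2.39, 3.01, 3.01, 3.01].

### API

Orientations are given as a unit quaternion [x, y, z, w].
In Python, from bench import bot, get_image gives the robot as it stands. The module is installed in compiled form; this text tells all that it offers.
- The arm moves only by the shell command python3 -m jog 'ROWS'. ROWS is JSON, a list of rows, each an object of numbers: "dx", "dy", "dz": the shift along the tool's x, y, z scaled (see below); "wx", "wy", "wz": the turn, a rotation vector about the tool's x, y, z scaled (see below); "hand": the finger opening in mm, from 0 to 94. A call has 1 to 12 rows; each row is the pose to reach, as a shift and turn from the pose commanded when the call began, along the tool's axes at that moment; what a row does not reach only later rows make up. The controller multiplies each number of a shift by 250 mm and each number of a turn by 60 degrees. A row lasts 1/12 s, in which the tool goes at most 41.7 mm and 7.16 degrees, less where a joint would pass 70% of its speed; a pose out of reach is approached as far as the arm can. A call with a number of a shift or a turn outside -1 to 1 is refused whole. A call with a gripper value outside its range is refused whole. The fingers move at their own pace and stop on an object; the grip force is fixed at half the most. Time passes only in rows, so rows that repeat a pose let the fingers close. It gives the time, the measured TCP pose, the force, the opening and the grip force at its end, in the units of the state.
- bot.observe(): the state, without advancing time (a new reading comes with each control period).
- get_image(name): name is "side" or "top"; returns a dict with "pixels" (400x640x3 uint8, red, green, blue), "fx", "fy", "cx", "cy" (pixels), "view" (4x4, takes a point from world to camera coordinates). Camera axes: x right, y up, looking along -z (the intrinsics and any distortion apply to the point x, -y, -z); pixel columns grow to the right and rows downward; lengths in m; the calibration is good to about 2 mm. A picture is of the moment at which its call begins. There is no depth.
- bot.finish_job(): hands the job in; it is judged then, once.
The state is a dict: "time": time; "joint_pos": joint angles; "qvel": joint speeds; "joint_efforts": joint torques, N m; "position": TCP position; "tool_rot": TCP orientation; "ft_force": force on the tool from outside, world axes, zero at the start; "torque": the same for the moment, N m; "finger_gap": finger opening in m; "grasp_force": force on a finger pad.
Only numpy, scipy, OpenCV 4.12 (cv2) and the standard library are available. Lean on these libraries where they do the work, as an engineer would, in place of code of your own. Each camera call takes 0.05 s, during which the arm holds its last target. There are 200 camera calls.

## Working session

There is one attempt and no reset: what is moved stays moved. The work goes in short steps, Python scripts to look and compute and a shell command to move; the robot and the scene stay as the last step left them, time stands still between calls to the robot, and variables do not carry over. Pictures are saved under pics/ and viewed, at most 10 in all, crops included, and the job is handed in when it is done.

```bash
mkdir -p pics
python3 - <<'E'
from bench import bot,get_image
import cv2,numpy as np
for n in("top","side"):
    d=get_image(n);cv2.imwrite(f"pics/{n}0.png",d["pixels"][:,:,::-1])
    print(n,{k:(np.round(v,4).tolist()) for k,v in d.items() if k!="pixels"})
s=bot.observe();print(s)
E
```

```text
top {'fx': 390.8268, 'fy': 390.8268, 'cx': 313.1872, 'cy': 199.251, 'view': [[0.0185, -0.9998, 0.0019, -0.0276], [0.9769, 0.0185, 0.2129, -0.5893], [-0.2129, -0.0021, 0.9771, -1.2229], [0.0, 0.0, 0.0, 1.0]]}
side {'fx': 516.3779, 'fy': 516.3779, 'cx': 325.9092, 'cy': 196.9779, 'view': [[-0.9433, -0.3312, -0.022, 0.5265], [0.1472, -0.4768, 0.8666, -0.1689], [-0.2975, 0.8143, 0.4985, -1.4617], [0.0, 0.0, 0.0, 1.0]]}
{'time': 0.1, 'joint_pos': array([ 0.96849806,  0.42666458,  0.07383713,  1.60649121, -0.03408686,
        1.11078845, -0.06710522]), 'qvel': array([-0.00033656, -0.00182992,  0.00019935, -0.00087182, -0.00042531,
        0.00077259,  0.00329186]), 'joint_efforts': array([ 5.86004040e-03, -9.37472606e+01,  3.67584318e+00, -4.55043161e+01,
       -4.86944220e-02,  1.67601777e-02,  3.25421968e-05]), 'position': array([ 0.29512508, -0.60665843,  0.20487127]), 'tool_rot': array([ 9.74482532e-01,  2.24462681e-01, -1.61789007e-04, -5.21967576e-04]), 'ft_force': array([-0.00534665,  0.47264222, -1.20842201]), 'torque': array([ 0.03465696, -0.01277166, -0.02674134]), 'grasp_force': 0.0, 'finger_gap': 0.09367509731951724}
```

View pics/top0.png

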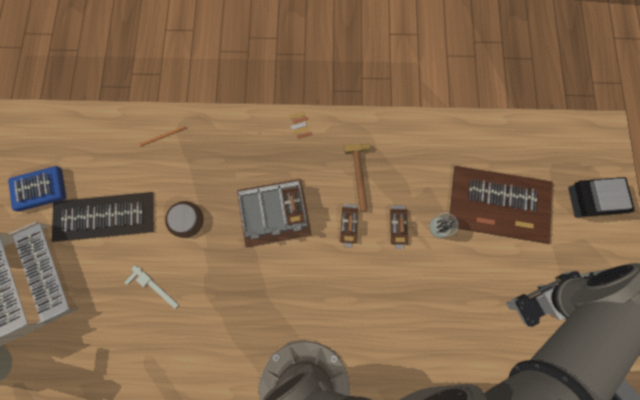

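View pics/side0.png

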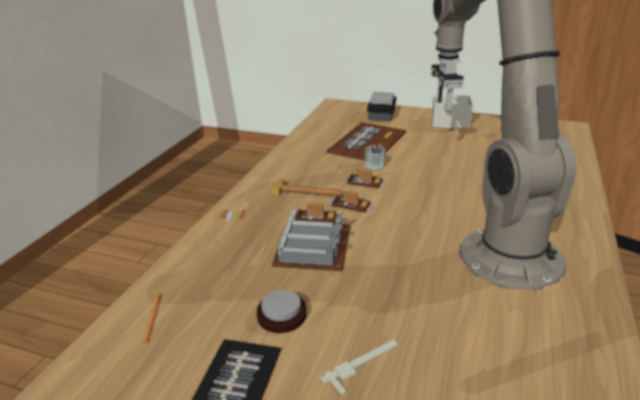

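The top view shows the rack at about (275,212), with its full bay on the right near (292,203). The loose cassettes are at (349,224) and (399,225), the hammer between and above them, and the jar at (444,225). In the side view the loose cassettes are at (352,202) and (366,180), and the rack is at (312,240). I'll enlarge these areas.

Run:
```python
import cv2
t=cv2.imread("pics/top0.png")[170:260,230:430];s=cv2.imread("pics/side0.png")[160:280,260:400]
cv2.imwrite("pics/tc.png",cv2.resize(t,None,fx=4,fy=4,interpolation=cv2.INTER_CUBIC))
cv2.imwrite("pics/sc.png",cv2.resize(s,None,fx=5,fy=5,interpolation=cv2.INTER_CUBIC))
```

```text
(no output)
```

View pics/tc.png

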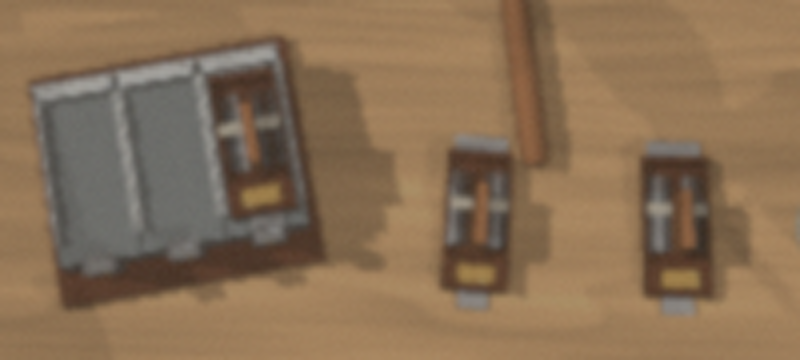

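View pics/sc.png

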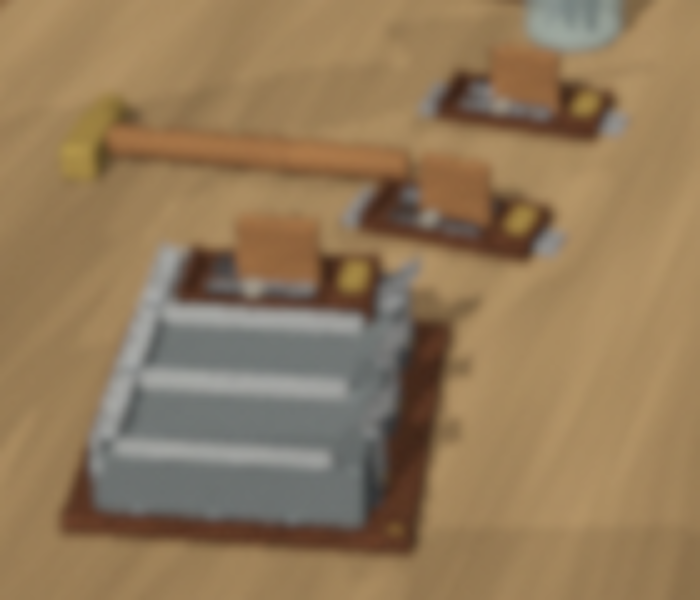

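The top crop shows the noses (brass labels) facing the robot. Loose cassette 1 has its label at crop (475,272) and loose cassette 2 at (680,278). Cassette c sits in the right bay with its label at (262,195), so the left and middle bays are empty. Next I'll measure labels, trays and cheek lines.

```bash
cat > h.py <<'E'
import numpy as np,cv2
from bench import bot,get_image
def ray(d,u,v):
    V=np.array(d["view"]);R=V[:3,:3];c=-R.T@V[:3,3]
    r=R.T@np.array([(u-d["cx"])/d["fx"],-(v-d["cy"])/d["fy"],-1.]);return c,r/np.linalg.norm(r)
def plane(d,u,v,z):
    c,r=ray(d,u,v);return c+r*(z-c[2])/r[2]
def tri(d1,p1,d2,p2):
    (a,r),(b,q)=ray(d1,*p1),ray(d2,*p2)
    s=np.linalg.lstsq(np.c_[r,-q],b-a,rcond=None)[0];P,Q=a+s[0]*r,b+s[1]*q
    return (P+Q)/2,np.linalg.norm(P-Q)
def proj(d,P):
    p=np.array(d["view"])@np.r_[P,1];return d["cx"]+d["fx"]*p[0]/-p[2],d["cy"]-d["fy"]*p[1]/-p[2]
def yellow(d,box):
    x0,y0,x1,y1=box;im=d["pixels"][y0:y1,x0:x1].astype(float)
    # brass: r,g high, b low ; weight g-(r+b)/2 relative to brown
    hsv=cv2.cvtColor(d["pixels"],cv2.COLOR_RGB2HSV)[y0:y1,x0:x1]
    m=((hsv[...,0]>=17)&(hsv[...,0]<=28)&(hsv[...,1]>110)&(hsv[...,2]>110)).astype(np.uint8)
    n,l,st,ce=cv2.connectedComponentsWithStats(m)
    return [(c[0]+x0,c[1]+y0,s[4]) for c,s in zip(ce[1:],st[1:]) if 4<s[4]<80]
E
python3 - <<'E'
from h import *
T=get_image("top");S=get_image("side")
print([np.round(x,1).tolist() for x in yellow(T,(285,210,415,250))]); print([np.round(x,1).tolist() for x in yellow(S,(300,170,400,225))])
cv=lambda x,y:((x+.5)/4-.5+230,(y+.5)/4-.5+170)
# bright cheek lines: peak of gray along x in each row
g=cv2.cvtColor(T["pixels"],cv2.COLOR_RGB2GRAY).astype(float)
L=[]
for (xa,ya,xb,yb) in [(38,105,64,250),(118,100,141,235),(200,90,224,220),(280,75,302,205)]:
    pts=[]
    r0,r1=cv(0,ya)[1],cv(0,yb)[1]
    for r in range(int(r0)+1,int(r1)+1):
        u=cv(xa+(xb-xa)*(r-r0)/(r1-r0),0)[0]
        k=np.arange(int(u)-3,int(u)+5);w=g[r,k];w=np.clip(w-np.median(w)-6,0,None)*(abs(k-u)<3)
        if w.sum()>0: pts.append(plane(T,(k*w).sum()/w.sum(),r,.06)[:2])
    P=np.array(pts);f=np.polyfit(P[:,0],P[:,1],1);L.append(f);print("cheek",np.round(f,4),"y@.55",np.polyval(f,.55).round(4),len(P),np.std(P[:,1]-np.polyval(f,P[:,0])).round(4))
for n,p,z in [("lip fl",(45,100),.0625),("lip fr",(275,62),.0625),("lip back l",(35,85),.0625),("lip back r",(280,45),.0625)]: print(n,plane(T,*cv(*p),z).round(4))
for i,(h,n) in {1:((480,141),(472,305)),2:((673,146),(678,312))}.items():
    a,b=plane(T,*cv(*h),.005),plane(T,*cv(*n),.005);print(i,a.round(4),b.round(4),"len",np.linalg.norm(a-b).round(4),"mid",((a+b)/2).round(4),"yaw",np.degrees(np.arctan2(*(a-b)[1::-1])).round(2))
for x,b in [((475,272),.016),((680,278),.016),((262,195),.068)]: print("label",plane(T,*cv(*x),b).round(4))
# loose tray masks
hsv=cv2.cvtColor(T["pixels"],cv2.COLOR_RGB2HSV)
for x0,x1 in((334,366),(386,412)):
    m=(cv2.resize(T["pixels"][200:250,x0:x1],None,fx=4,fy=4,interpolation=cv2.INTER_CUBIC).max(2)<105).astype(np.uint8)
    c=max(cv2.findContours(cv2.morphologyEx(m,cv2.MORPH_CLOSE,np.ones((15,15))),0,2)[0],key=cv2.contourArea)
    print(cv2.minAreaRect(c),"->",plane(T,(cv2.minAreaRect(c)[0][0]+.5)/4-.5+x0,(cv2.minAreaRect(c)[0][1]+.5)/4-.5+200,.010).round(4))
E
```

```text
[[294.6, 218.4, 46.0], [348.4, 238.1, 44.0], [399.8, 239.2, 42.0]]
[[397.9, 171.9, 12.0], [377.5, 177.5, 55.0], [395.4, 176.4, 5.0], [369.8, 189.6, 45.0], [382.2, 190.8, 6.0], [310.3, 202.6, 29.0], [363.7, 203.4, 30.0], [300.8, 207.6, 5.0], [356.5, 212.3, 33.0], [371.6, 215.8, 40.0], [330.4, 214.7, 36.0], [350.2, 220.3, 70.0]]
cheek [0.2177 0.1039] y@.55 0.2236 30 0.0016
cheek [0.1899 0.0488] y@.55 0.1532 34 0.0011
cheek [ 0.1886 -0.0206] y@.55 0.0831 32 0.0008
cheek [ 0.2116 -0.1019] y@.55 0.0145 31 0.002
lip fl [0.601  0.2224 0.0625]
lip fr [0.637  0.0334 0.0625]
lip back l [0.6136 0.2314 0.0625]
lip back r [0.6516 0.0297 0.0625]
1 [ 0.5851 -0.142   0.005 ] [ 0.4444 -0.1351  0.005 ] len 0.1408 mid [ 0.5147 -0.1385  0.005 ] yaw -2.81
2 [ 0.5838 -0.3076  0.005 ] [ 0.4418 -0.3079  0.005 ] len 0.142 mid [ 0.5128 -0.3077  0.005 ] yaw 0.11
label [ 0.4709 -0.1366  0.016 ]
label [ 0.4691 -0.3079  0.016 ]
label [0.5241 0.0408 0.068 ]
((62.823673248291016, 101.11100006103516), (67.69209289550781, 143.1263885498047), 3.483271360397339) -> [ 0.5149 -0.1404  0.01  ]
((53.5, 106.0), (142.0, 73.0), 90.0) -> [ 0.5138 -0.3084  0.01  ]
```

```bash
cat >> h.py <<'E'
from scipy.spatial.transform import Rotation as Ro
def tool(yaw,tilt): return Ro.from_euler("ZY",[yaw,tilt],degrees=True)*Ro.from_matrix(np.diag([1.,-1,-1]))
def plan(p,yaw,tilt=0,ref=None):
    s=bot.observe();p0,R0=(s["position"],Ro.from_quat(s["tool_rot"])) if ref is None else ref
    d=R0.inv().apply(np.array(p)-p0)/.25;w=(R0.inv()*tool(yaw,tilt)).as_rotvec(degrees=True)/60
    print("d",d.round(4),"w",w.round(4));return np.array(p),tool(yaw,tilt)
E
python3 -c "
from h import *
r=plan([.44,-.42,.17],0.2)
r=plan([.516,-.308,.10],0.2,0,r);plan([.516,-.308,.022],.2,0,r)"
```

```text
d [ 0.8478 -0.4183  0.1405] w [-7.00e-04  2.00e-04  4.29e-01]
d [ 0.3056 -0.4469  0.28  ] w [0. 0. 0.]
d [0.    0.    0.312] w [0. 0. 0.]
```

```bash
python3 -m jog '[{"dx":0.848,"dy":-0.418,"dz":0.14,"wz":0.429,"hand":60},{"dx":0.848,"dy":-0.418,"dz":0.14,"wz":0.429,"hand":60},{"dx":0.848,"dy":-0.418,"dz":0.14,"wz":0.429,"hand":60},{"dx":0.848,"dy":-0.418,"dz":0.14,"wz":0.429,"hand":60},{"dx":0.848,"dy":-0.418,"dz":0.14,"wz":0.429,"hand":60},{"dx":0.848,"dy":-0.418,"dz":0.14,"wz":0.429,"hand":60},{"dx":0.848,"dy":-0.418,"dz":0.14,"wz":0.429,"hand":60},{"dx":0.848,"dy":-0.418,"dz":0.14,"wz":0.429,"hand":60}]'
python3 -m jog '[{"dx":0.306,"dy":-0.447,"dz":0.28,"hand":60},{"dx":0.306,"dy":-0.447,"dz":0.28,"hand":60},{"dx":0.306,"dy":-0.447,"dz":0.28,"hand":60},{"dx":0.306,"dy":-0.447,"dz":0.28,"hand":60},{"dx":0.306,"dy":-0.447,"dz":0.28,"hand":60},{"dx":0.306,"dy":-0.447,"dz":0.28,"hand":60}]'
python3 - <<'E'
from h import *
T=get_image("top");S=get_image("side")
t=T["pixels"][190:260,360:450,::-1];s=S["pixels"][140:220,320:420,::-1]
cv2.imwrite("pics/a.png",np.hstack([cv2.resize(t,(400,311),interpolation=2),cv2.resize(s,(389,311),interpolation=2)]))
plan([.516,-.308,.022],.2);print(bot.observe()["time"])
E
```

```text
d [ 1.317  -0.6882  0.7333] w [-5.00e-04  1.00e-04  4.29e-01]
0.3invalid input
invalid input
```

View pics/a.png

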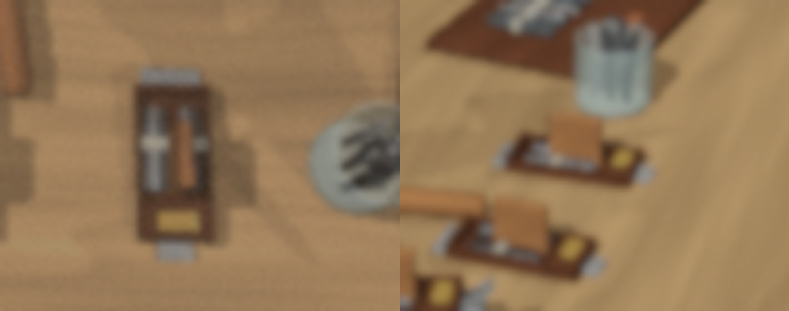

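The jog was refused and the arm hasn't moved. Probably every row has to give all seven numbers.

```bash
python3 -m jog '[{"dx":0.848,"dy":-0.418,"dz":0.14,"wx":0,"wy":0,"wz":0.429,"hand":60},{"dx":0.848,"dy":-0.418,"dz":0.14,"wx":0,"wy":0,"wz":0.429,"hand":60},{"dx":0.848,"dy":-0.418,"dz":0.14,"wx":0,"wy":0,"wz":0.429,"hand":60},{"dx":0.848,"dy":-0.418,"dz":0.14,"wx":0,"wy":0,"wz":0.429,"hand":60},{"dx":0.848,"dy":-0.418,"dz":0.14,"wx":0,"wy":0,"wz":0.429,"hand":60},{"dx":0.848,"dy":-0.418,"dz":0.14,"wx":0,"wy":0,"wz":0.429,"hand":60},{"dx":0.848,"dy":-0.418,"dz":0.14,"wx":0,"wy":0,"wz":0.429,"hand":60},{"dx":0.848,"dy":-0.418,"dz":0.14,"wx":0,"wy":0,"wz":0.429,"hand":60}]'
python3 -c "
from h import *
plan([.516,-.308,.10],.2)"
```

```text
time: 0.97
position: [0.4417, -0.4183, 0.1703]
tool_rot: [1.0, 0.004, -0.0, -0.0]
ft_force: [-0.7, -0.5, 1.2]
finger_gap: 0.0598
grasp_force: 0.0
d [ 0.3007 -0.4386  0.2813] w [-0.0007  0.0001  0.0039]
```

```bash
python3 -m jog '[{"dx":0.1,"dy":-0.14,"dz":0.0,"wx":0,"wy":0,"wz":0,"hand":60},{"dx":0.2,"dy":-0.3,"dz":0.1,"wx":0,"wy":0,"wz":0,"hand":60},{"dx":0.301,"dy":-0.439,"dz":0.28,"wx":0,"wy":0,"wz":0,"hand":60},{"dx":0.301,"dy":-0.439,"dz":0.28,"wx":0,"wy":0,"wz":0,"hand":60},{"dx":0.301,"dy":-0.439,"dz":0.28,"wx":0,"wy":0,"wz":0,"hand":60},{"dx":0.301,"dy":-0.439,"dz":0.28,"wx":0,"wy":0,"wz":0,"hand":60}]'
python3 - <<'E'
from h import *
T=get_image("top");S=get_image("side")
t=T["pixels"][190:260,360:450,::-1];s=S["pixels"][140:220,320:420,::-1]
cv2.imwrite("pics/b.png",np.hstack([cv2.resize(t,(400,311),interpolation=2),cv2.resize(s,(389,311),interpolation=2)]))
plan([.516,-.308,.022],.2);print(bot.observe()["time"])
E
```

```text
time: 1.47
position: [0.5145, -0.3101, 0.0994]
tool_rot: [1.0, 0.002, -0.001, -0.0]
ft_force: [-0.2, 0.2, 0.7]
finger_gap: 0.0599
grasp_force: 0.0
d [ 0.0065 -0.0176  0.3164] w [ 0.001  -0.0001 -0.0021]
1.5667
```

View pics/b.png

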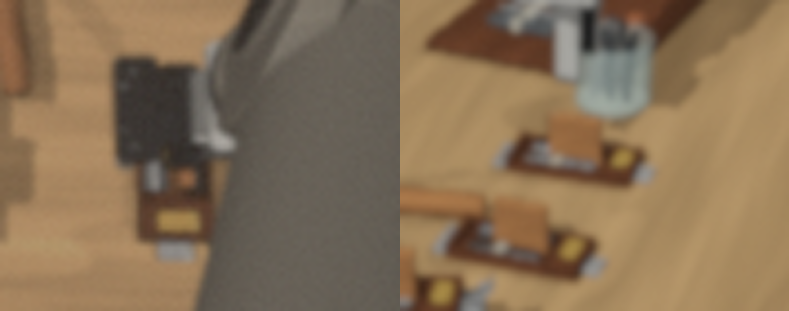

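The gripper sits over cassette 2 in the top view: its body covers the grip plate, and the label stays visible at crop (180,220). In the side view the fingertips are above the plate at crop (575,78). I'll descend and grip.

```bash
python3 -c "
from h import *
S=get_image('side');print(proj(S,[.5145,-.310,.099]))"
python3 -m jog '[{"dx":0.006,"dy":-0.008,"dz":0.1,"wx":0,"wy":0,"wz":0,"hand":60},{"dx":0.006,"dy":-0.008,"dz":0.2,"wx":0,"wy":0,"wz":0,"hand":60},{"dx":0.006,"dy":-0.008,"dz":0.3,"wx":0,"wy":0,"wz":0,"hand":60},{"dx":0.006,"dy":-0.008,"dz":0.31,"wx":0,"wy":0,"wz":0,"hand":60},{"dx":0.006,"dy":-0.008,"dz":0.31,"wx":0,"wy":0,"wz":0,"hand":60},{"dx":0.006,"dy":-0.008,"dz":0.31,"wx":0,"wy":0,"wz":0,"hand":60}]'
python3 -m jog '[{"dx":0,"dy":0,"dz":0,"wx":0,"wy":0,"wz":0,"hand":0},{"dx":0,"dy":0,"dz":0,"wx":0,"wy":0,"wz":0,"hand":0},{"dx":0,"dy":0,"dz":0,"wx":0,"wy":0,"wz":0,"hand":0},{"dx":0,"dy":0,"dz":0,"wx":0,"wy":0,"wz":0,"hand":0},{"dx":0,"dy":0,"dz":0,"wx":0,"wy":0,"wz":0,"hand":0},{"dx":0,"dy":0,"dz":0,"wx":0,"wy":0,"wz":0,"hand":0},{"dx":0,"dy":0,"dz":0,"wx":0,"wy":0,"wz":0,"hand":0},{"dx":0,"dy":0,"dz":0,"wx":0,"wy":0,"wz":0,"hand":0}]'
```

```text
(np.float64(366.1315467796061), np.float64(157.0928551193037))
time: 2.12
position: [0.5168, -0.3095, 0.0245]
tool_rot: [1.0, 0.001, 0.001, 0.0]
ft_force: [-0.4, 1.0, 0.7]
finger_gap: 0.0603
grasp_force: 0.0
time: 2.78
position: [0.5165, -0.3082, 0.023]
tool_rot: [1.0, 0.002, -0.0, -0.0]
ft_force: [0.7, 2.4, 2.5]
finger_gap: 0.0098
grasp_force: 1.7
```

```bash
python3 -m jog '[{"dx":0,"dy":0,"dz":0,"wx":0,"wy":0,"wz":0,"hand":0},{"dx":0,"dy":0,"dz":0,"wx":0,"wy":0,"wz":0,"hand":0},{"dx":0,"dy":0,"dz":0,"wx":0,"wy":0,"wz":0,"hand":0},{"dx":0,"dy":0,"dz":-0.04,"wx":0,"wy":0,"wz":0,"hand":0},{"dx":0,"dy":0,"dz":-0.12,"wx":0,"wy":0,"wz":0,"hand":0},{"dx":0,"dy":0,"dz":-0.22,"wx":0,"wy":0,"wz":0,"hand":0},{"dx":0,"dy":0,"dz":-0.34,"wx":0,"wy":0,"wz":0,"hand":0},{"dx":0,"dy":0,"dz":-0.46,"wx":0,"wy":0,"wz":0,"hand":0},{"dx":0,"dy":0,"dz":-0.56,"wx":0,"wy":0,"wz":0,"hand":0},{"dx":0,"dy":0,"dz":-0.62,"wx":0,"wy":0,"wz":0,"hand":0},{"dx":0,"dy":0,"dz":-0.63,"wx":0,"wy":0,"wz":0,"hand":0},{"dx":0,"dy":0,"dz":-0.63,"wx":0,"wy":0,"wz":0,"hand":0}]'
python3 -c "
from h import *
r=plan([.51,-.06,.18],10.75,0)
plan([.51,.1866,.18],10.75,15,r)"
```

```text
time: 3.78
position: [0.5168, -0.3084, 0.1815]
tool_rot: [1.0, 0.002, 0.001, 0.0]
ft_force: [-0.9, 0.7, -2.0]
finger_gap: 0.0098
grasp_force: 30.0
d [-0.0239 -0.9937  0.0054] w [ 0.0008 -0.0015 -0.1759]
d [ 0.184  -0.9691  0.    ] w [-0.   -0.25  0.  ]
```

```bash
python3 -m jog '[{"dx":0,"dy":-0.03,"dz":0,"wx":0,"wy":0,"wz":-0.02,"hand":0},{"dx":0,"dy":-0.09,"dz":0,"wx":0,"wy":0,"wz":-0.04,"hand":0},{"dx":0,"dy":-0.17,"dz":0,"wx":0,"wy":0,"wz":-0.06,"hand":0},{"dx":0,"dy":-0.27,"dz":0,"wx":0,"wy":0,"wz":-0.08,"hand":0},{"dx":0,"dy":-0.38,"dz":0,"wx":0,"wy":0,"wz":-0.1,"hand":0},{"dx":0,"dy":-0.49,"dz":0,"wx":0,"wy":0,"wz":-0.12,"hand":0},{"dx":0,"dy":-0.6,"dz":0,"wx":0,"wy":0,"wz":-0.14,"hand":0},{"dx":-0.02,"dy":-0.7,"dz":0,"wx":0,"wy":0,"wz":-0.16,"hand":0},{"dx":-0.02,"dy":-0.8,"dz":0,"wx":0,"wy":0,"wz":-0.176,"hand":0},{"dx":-0.024,"dy":-0.89,"dz":0,"wx":0,"wy":0,"wz":-0.176,"hand":0},{"dx":-0.024,"dy":-0.95,"dz":0,"wx":0,"wy":0,"wz":-0.176,"hand":0},{"dx":-0.024,"dy":-0.994,"dz":0,"wx":0,"wy":0,"wz":-0.176,"hand":0}]'
python3 -c "
from h import *
plan([.51,.181,.18],10.75,15)"
```

```text
time: 4.78
position: [0.5086, -0.0561, 0.1799]
tool_rot: [0.995, 0.096, -0.001, -0.0]
ft_force: [-0.6, -0.9, -1.8]
finger_gap: 0.0097
grasp_force: 30.0
d [ 0.1867 -0.9299  0.    ] w [-1.00e-04 -2.49e-01  4.60e-03]
```

```bash
python3 -m jog '[{"dx":0.01,"dy":-0.06,"dz":0,"wx":0,"wy":-0.02,"wz":0,"hand":0},{"dx":0.02,"dy":-0.15,"dz":0,"wx":0,"wy":-0.05,"wz":0,"hand":0},{"dx":0.05,"dy":-0.26,"dz":0,"wx":0,"wy":-0.08,"wz":0,"hand":0},{"dx":0.08,"dy":-0.37,"dz":0,"wx":0,"wy":-0.11,"wz":0,"hand":0},{"dx":0.1,"dy":-0.48,"dz":0,"wx":0,"wy":-0.14,"wz":0,"hand":0},{"dx":0.12,"dy":-0.59,"dz":0,"wx":0,"wy":-0.17,"wz":0,"hand":0},{"dx":0.14,"dy":-0.69,"dz":0,"wx":0,"wy":-0.2,"wz":0.004,"hand":0},{"dx":0.16,"dy":-0.78,"dz":0,"wx":0,"wy":-0.22,"wz":0.004,"hand":0},{"dx":0.18,"dy":-0.86,"dz":0,"wx":0,"wy":-0.24,"wz":0.004,"hand":0},{"dx":0.187,"dy":-0.91,"dz":0,"wx":0,"wy":-0.25,"wz":0.004,"hand":0},{"dx":0.187,"dy":-0.93,"dz":0,"wx":0,"wy":-0.25,"wz":0.004,"hand":0},{"dx":0.187,"dy":-0.93,"dz":0,"wx":0,"wy":-0.25,"wz":0.004,"hand":0}]'
python3 - <<'E'
from h import *
T=get_image("top");S=get_image("side");s=bot.observe();print(s["position"].round(4),s["tool_rot"].round(4))
np.savez("hov.npz",T=T["pixels"],S=S["pixels"])
t=T["pixels"][160:250,220:320,::-1];u=S["pixels"][160:280,260:400,::-1]
cv2.imwrite("pics/c.png",np.hstack([cv2.resize(t,(400,360),interpolation=2),cv2.resize(u,(400,343),interpolation=2)[:343] if 0 else cv2.copyMakeBorder(cv2.resize(u,(400,343),interpolation=2),0,17,0,0,0)]))
print([np.round(x,1).tolist() for x in yellow(T,(220,160,320,280))]);print([np.round(x,1).tolist() for x in yellow(S,(260,150,400,280))])
R=Ro.from_quat(s["tool_rot"]);o=s["position"]
for off in(0,-.003): # predicted pad point: underside 22mm below TCP... tool frame
    P=o+R.apply([-.046+off,0,.022-.016]);print(P.round(4),np.round(proj(T,P),1),np.round(proj(S,P),1))
E
```

```text
time: 5.78
position: [0.5114, 0.1783, 0.18]
tool_rot: [0.987, 0.092, -0.13, 0.012]
ft_force: [0.1, -0.0, -2.9]
finger_gap: 0.0101
grasp_force: 30.0
[0.512  0.1762 0.1805] [ 0.9873  0.0905 -0.1298  0.0125]
[[295.0, 218.2, 37.0]]
[[266.0, 155.5, 24.0], [387.8, 151.3, 6.0], [301.3, 197.8, 50.0], [327.6, 197.1, 12.0], [335.3, 204.8, 42.0], [364.5, 203.1, 19.0], [262.3, 216.6, 14.0], [280.2, 230.3, 6.0], [271.5, 232.2, 6.0], [271.6, 236.0, 12.0], [277.9, 236.0, 9.0], [268.9, 243.5, 11.0], [349.1, 245.9, 30.0], [343.8, 264.0, 30.0], [377.9, 275.4, 34.0], [350.9, 278.3, 11.0], [356.6, 278.4, 5.0]]
[0.4668 0.1679 0.1866] [249.3 230.3] [335.9 204. ]
[0.4639 0.1673 0.1873] [249.4 231.2] [336.9 203.8]
```

View pics/c.png

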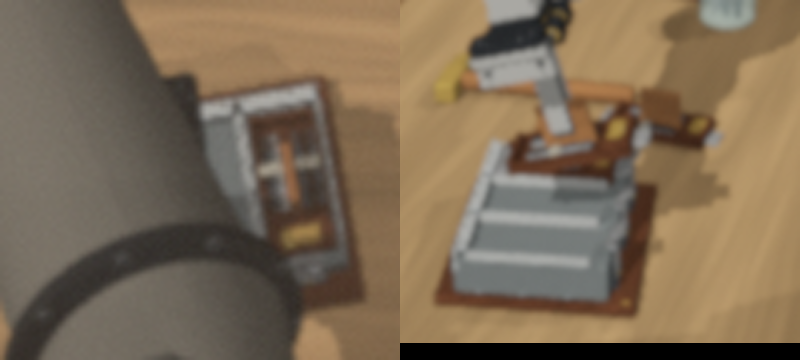

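Top view: the arm hides bays a and b, and cassette c is untouched with its label at crop (303,233). Side view: the cassette is held nose-up over the left bay, with its label at crop (617,128), within 1 px of where I predicted it. Before descending I'll check pose noise and the bay's lateral position.

Run:
```python
from h import *
P=[]
for i in range(4):
    T=get_image("top") if i else get_image("side");s=bot.observe();P.append(s["position"])
print(np.round(P,4),s["tool_rot"].round(4),s["ft_force"])
T=get_image("top");a=np.radians(10.75)
uw=lambda p:(round(p[0]*np.cos(a)+p[1]*np.sin(a),4),round(-p[0]*np.sin(a)+p[1]*np.cos(a),4))
im=cv2.imread("pics/top0.png");cv=lambda x,y:((x+.5)/4-.5+230,(y+.5)/4-.5+170)
for p in((100,265),(185,248),(270,235)): print("catch",uw(plane(T,*cv(*p),.077)))
# grip plate c top (orange) z=.106
print("plate c",uw(plane(T,*cv(248,98),.106)),uw(plane(T,*cv(252,165),.08)))
print("outer edges base",[uw(plane(T,*cv(*p),z)) for p,z in(((32,85),.06),((283,42),.06))])
```

```text
[[0.5121 0.176  0.1806]
 [0.5122 0.1759 0.1807]
 [0.5123 0.1761 0.1807]
 [0.5123 0.1763 0.1808]] [ 0.9874  0.0902 -0.1297  0.0123] [ 0.96960849  0.42707883 -2.1177172 ]
catch (np.float64(0.4869), np.float64(0.0785))
catch (np.float64(0.489), np.float64(0.0097))
catch (np.float64(0.4879), np.float64(-0.059))
plate c (np.float64(0.5952), np.float64(-0.0597)) (np.float64(0.546), np.float64(-0.0538))
outer edges base [(np.float64(0.6471), np.float64(0.1157)), (np.float64(0.6486), np.float64(-0.0953))]
```

Run:
```python
from h import *
d=get_image("side");T=get_image("top")
g=cv2.cvtColor(cv2.imread("pics/top0.png"),cv2.COLOR_BGR2GRAY).astype(np.float32)
def prof(us,ws,yaw,z):
    a=np.radians(yaw);U,W=np.meshgrid(us,ws,indexing="ij")
    P=np.stack([U*np.cos(a)-W*np.sin(a),U*np.sin(a)+W*np.cos(a),np.full(U.shape,z)],-1)
    q=np.array([[proj(T,p) for p in r] for r in P],np.float32)
    return cv2.remap(g,q[...,0],q[...,1],cv2.INTER_CUBIC)
ws=np.arange(-.1,.13,.002)
for yaw in(9.5,10,10.5,11,11.5,12): print(yaw,prof(np.arange(.53,.60,.004),ws,yaw,.06).mean(0)[25:].std().round(2))
for us in(np.arange(.525,.56,.003),np.arange(.56,.595,.003)):
    p=prof(us,ws,10.75,.06).mean(0);print(us.mean().round(3),[(int(round(w*1000)),int(v)) for w,v in zip(ws,p)])
us=np.arange(.60,.66,.002)
for w0 in(.0825,.012): print("lip u",[(int(round(u*1000)),int(v)) for u,v in zip(us,prof(us,np.arange(w0-.02,w0+.02,.004),10.75,.0625).mean(1))])
for u0 in(.482,.486,.490): print("catch",u0,[(int(round(w*1000)),int(v)) for w,v in zip(ws,prof(np.array([u0]),ws,10.75,.077)[0])][15:])
```

```text
9.5 13.64
10 13.23
10.5 13.48
11 13.89
11.5 14.21
12 13.93
0.542 [(-100, 82), (-98, 71), (-96, 66), (-94, 70), (-92, 82), (-90, 92), (-88, 92), (-86, 84), (-84, 74), (-82, 67), (-80, 63), (-78, 62), (-76, 63), (-74, 65), (-72, 68), (-70, 71), (-68, 73), (-66, 75), (-64, 77), (-62, 78), (-60, 81), (-58, 84), (-56, 86), (-54, 87), (-52, 89), (-50, 93), (-48, 95), (-46, 92), (-44, 85), (-42, 78), (-40, 71), (-38, 66), (-36, 63), (-34, 62), (-32, 66), (-30, 76), (-28, 93), (-26, 113), (-24, 127), (-22, 133), (-20, 132), (-18, 123), (-16, 115), (-14, 109), (-12, 108), (-10, 108), (-8, 108), (-6, 108), (-4, 109), (-2, 109), (0, 110), (2, 110), (4, 109), (6, 109), (8, 108), (10, 108), (12, 109), (14, 109), (16, 108), (18, 108), (20, 108), (22, 108), (24, 108), (26, 108), (28, 108), (30, 106), (32, 101), (34, 95), (36, 90), (38, 89), (40, 96), (42, 112), (44, 127), (46, 136), (48, 137), (50, 129), (52, 119), (54, 112), (56, 109), (58, 109), (60, 109), (62, 109), (64, 109), (66, 109), (68, 109), (70, 109), (72, 109), (74, 109), (76, 109), (78, 109), (80, 108), (82, 109), (84, 109), (86, 109),
[... 4820 characters left out ...]
77), (-2, 87), (0, 98), (2, 106), (4, 114), (6, 119), (8, 119), (10, 117), (12, 112), (14, 111), (16, 111), (18, 110), (20, 104), (22, 96), (24, 86), (26, 79), (28, 76), (30, 76), (32, 78), (34, 80), (36, 80), (38, 80), (40, 78), (42, 76), (44, 78), (46, 80), (48, 84), (50, 87), (52, 86), (54, 85), (56, 81), (58, 78), (60, 77), (62, 77), (64, 78), (66, 84), (68, 91), (70, 97), (72, 102), (74, 105), (76, 107), (78, 106), (80, 106), (82, 107), (84, 108), (86, 107), (88, 103), (90, 96), (92, 88), (94, 80), (96, 75), (98, 74), (100, 78), (102, 82), (104, 84), (106, 82), (108, 79), (110, 79), (112, 84), (114, 99), (116, 115), (118, 121), (120, 125), (122, 125), (124, 127), (126, 127), (128, 127)]
```

```bash
cat >> h.py <<'E'
YAW=11.4
def heel(w,du,h,tilt,ref=None,off=.002,hg=.0225):
    """TCP plan so that the heel tip is du from seat, h above floor"""
    a=np.radians(YAW);tip=np.array([(.5669+du)*np.cos(a)-w*np.sin(a),(.5669+du)*np.sin(a)+w*np.cos(a),.052+h])
    R=tool(YAW,tilt);p=tip+R.apply([-.074+off,0,-hg]);print(p.round(4));return plan(p,YAW,tilt,ref)
E
python3 -c "
from h import *
r=heel(.0751,.056,.040,14)
r=heel(.0751,.056,.012,14,r)
r=heel(.0751,.0755,.002,14,r)
print(bot.observe()['time'])"
```

```text
[0.5326 0.184  0.1313]
d [ 0.1333 -0.0135  0.169 ] w [-0.0033  0.0163 -0.015 ]
[0.5326 0.184  0.1033]
d [ 0.0271 -0.      0.1087] w [0. 0. 0.]
[0.5517 0.1879 0.0933]
d [ 0.0854 -0.      0.0199] w [0. 0. 0.]
6.2333
```

```bash
python3 -m jog '[{"dx":0.04,"dy":-0.005,"dz":0.05,"wx":-0.003,"wy":0.016,"wz":-0.015,"hand":0},{"dx":0.09,"dy":-0.013,"dz":0.11,"wx":-0.003,"wy":0.016,"wz":-0.015,"hand":0},{"dx":0.133,"dy":-0.013,"dz":0.169,"wx":-0.003,"wy":0.016,"wz":-0.015,"hand":0},{"dx":0.133,"dy":-0.013,"dz":0.169,"wx":-0.003,"wy":0.016,"wz":-0.015,"hand":0},{"dx":0.133,"dy":-0.013,"dz":0.169,"wx":-0.003,"wy":0.016,"wz":-0.015,"hand":0},{"dx":0.133,"dy":-0.013,"dz":0.169,"wx":-0.003,"wy":0.016,"wz":-0.015,"hand":0}]'
python3 -c "
from h import *
get_image('side');s=bot.observe();print(s['position'].round(4),s['tool_rot'].round(4),s['ft_force'].round(1))
r=heel(.0751,.056,.012,14)"
```

```text
time: 6.73
position: [0.5324, 0.1844, 0.1319]
tool_rot: [0.988, 0.099, -0.121, 0.012]
ft_force: [0.3, 0.9, -0.7]
finger_gap: 0.0097
grasp_force: 30.0
[0.5326 0.1845 0.1322] [ 0.9876  0.0989 -0.1211  0.0118] [-0.6  0.6 -1.9]
[0.5326 0.184  0.1033]
d [0.0276 0.002  0.1123] w [-0.0005 -0.0003  0.0006]
```

```bash
python3 -m jog '[{"dx":0.007,"dy":0.002,"dz":0.03,"wx":0,"wy":0,"wz":0,"hand":0},{"dx":0.016,"dy":0.002,"dz":0.065,"wx":0,"wy":0,"wz":0,"hand":0},{"dx":0.024,"dy":0.002,"dz":0.1,"wx":0,"wy":0,"wz":0,"hand":0},{"dx":0.0315,"dy":0.002,"dz":0.128,"wx":0,"wy":0,"wz":0,"hand":0},{"dx":0.0315,"dy":0.002,"dz":0.128,"wx":0,"wy":0,"wz":0,"hand":0},{"dx":0.0315,"dy":0.002,"dz":0.128,"wx":0,"wy":0,"wz":0,"hand":0}]'
python3 -m jog '[{"dx":0.002,"dy":0,"dz":0.008,"wx":0,"wy":0,"wz":0,"hand":0},{"dx":0.004,"dy":0,"dz":0.016,"wx":0,"wy":0,"wz":0,"hand":0},{"dx":0.004,"dy":0,"dz":0.016,"wx":0,"wy":0,"wz":0,"hand":0}]'
python3 -m jog '[{"dx":0.001,"dy":0,"dz":0.004,"wx":0,"wy":0,"wz":0,"hand":0},{"dx":0.002,"dy":0,"dz":0.008,"wx":0,"wy":0,"wz":0,"hand":0},{"dx":0.002,"dy":0,"dz":0.008,"wx":0,"wy":0,"wz":0,"hand":0}]'
```

```text
time: 7.28
position: [0.5321, 0.1838, 0.0975]
tool_rot: [0.987, 0.099, -0.122, 0.012]
ft_force: [0.3, 0.2, -2.3]
finger_gap: 0.0097
grasp_force: 30.0
time: 7.53
position: [0.5324, 0.1839, 0.0939]
tool_rot: [0.988, 0.099, -0.122, 0.012]
ft_force: [0.1, 0.1, -2.3]
finger_gap: 0.0095
grasp_force: 30.0
time: 7.78
position: [0.5324, 0.1839, 0.0918]
tool_rot: [0.988, 0.099, -0.122, 0.012]
ft_force: [-0.4, 0.9, -0.8]
finger_gap: 0.0099
grasp_force: 30.0
```

```bash
python3 -m jog '[{"dx":0.001,"dy":0,"dz":0.004,"wx":0,"wy":0,"wz":0,"hand":0},{"dx":0.001,"dy":0,"dz":0.004,"wx":0,"wy":0,"wz":0,"hand":0}]'
python3 -m jog '[{"dx":0.001,"dy":0,"dz":0.004,"wx":0,"wy":0,"wz":0,"hand":0},{"dx":0.001,"dy":0,"dz":0.004,"wx":0,"wy":0,"wz":0,"hand":0}]'
```

```text
time: 7.95
position: [0.5322, 0.184, 0.0913]
tool_rot: [0.988, 0.099, -0.122, 0.012]
ft_force: [-3.3, -1.7, 4.4]
finger_gap: 0.0094
grasp_force: 30.0
time: 8.12
position: [0.5319, 0.1839, 0.0904]
tool_rot: [0.988, 0.099, -0.122, 0.012]
ft_force: [-5.3, -1.4, 8.8]
finger_gap: 0.0097
grasp_force: 30.0
```

```bash
python3 -m jog '[{"dx":-0.0008,"dy":0,"dz":-0.003,"wx":0,"wy":0,"wz":0,"hand":0},{"dx":0.015,"dy":0,"dz":-0.007,"wx":0,"wy":0,"wz":0,"hand":0},{"dx":0.03,"dy":0,"dz":-0.0108,"wx":0,"wy":0,"wz":0,"hand":0},{"dx":0.03,"dy":0,"dz":-0.0108,"wx":0,"wy":0,"wz":0,"hand":0}]'
python3 -m jog '[{"dx":0.01,"dy":0,"dz":-0.0025,"wx":0,"wy":0,"wz":0,"hand":0},{"dx":0.0194,"dy":0,"dz":-0.0048,"wx":0,"wy":0,"wz":0,"hand":0},{"dx":0.0194,"dy":0,"dz":-0.0048,"wx":0,"wy":0,"wz":0,"hand":0}]'
```

```text
time: 8.45
position: [0.5412, 0.1856, 0.0906]
tool_rot: [0.988, 0.099, -0.121, 0.012]
ft_force: [0.7, -0.8, -1.4]
finger_gap: 0.0099
grasp_force: 30.0
time: 8.7
position: [0.5455, 0.1866, 0.0906]
tool_rot: [0.988, 0.099, -0.122, 0.012]
ft_force: [0.3, 1.0, 1.1]
finger_gap: 0.0099
grasp_force: 30.0
```

```bash
python3 -m jog '[{"dx":0.006,"dy":0,"dz":-0.0015,"wx":0,"wy":0,"wz":0,"hand":0},{"dx":0.0116,"dy":0,"dz":-0.0029,"wx":0,"wy":0,"wz":0,"hand":0},{"dx":0.0116,"dy":0,"dz":-0.0029,"wx":0,"wy":0,"wz":0,"hand":0}]'
python3 -m jog '[{"dx":0.0078,"dy":0,"dz":-0.0019,"wx":0,"wy":0,"wz":0,"hand":0},{"dx":0.0078,"dy":0,"dz":-0.0019,"wx":0,"wy":0,"wz":0,"hand":0}]'
python3 -c "
from h import *
S=get_image('side');s=bot.observe()
print(s['position'].round(4),[np.round(x,1).tolist() for x in yellow(S,(310,190,380,260))])
cv2.imwrite('pics/d.png',cv2.resize(S['pixels'][170:280,255:375,::-1],None,fx=5,fy=5,interpolation=2))"
```

```text
time: 8.95
position: [0.5483, 0.1871, 0.0907]
tool_rot: [0.988, 0.099, -0.122, 0.012]
ft_force: [-0.0, 0.2, -1.5]
finger_gap: 0.0099
grasp_force: 30.0
time: 9.12
position: [0.5503, 0.1875, 0.0907]
tool_rot: [0.988, 0.099, -0.122, 0.012]
ft_force: [-0.2, 0.1, -0.1]
finger_gap: 0.0094
grasp_force: 30.0
[0.5502 0.1875 0.0906] [[361.1, 192.9, 43.0], [314.8, 195.2, 12.0], [324.2, 202.7, 70.0], [363.6, 203.4, 29.0], [337.7, 210.1, 9.0], [346.6, 211.2, 8.0], [358.6, 212.4, 12.0], [331.1, 214.7, 26.0], [349.9, 224.5, 78.0], [321.3, 232.7, 43.0], [348.4, 246.9, 29.0]]
```

View pics/d.png

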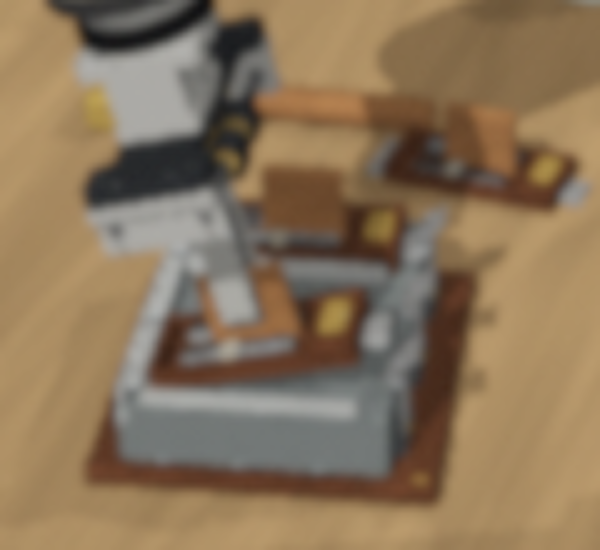

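The side view shows the cassette in the left bay with the heel at the lip, crop (160,355), and the nose raised above the catch at (375,330). I'll keep sliding until it meets the stop.

```bash
python3 -m jog '[{"dx":0.0058,"dy":0,"dz":-0.0014,"wx":0,"wy":0,"wz":0,"hand":0},{"dx":0.0058,"dy":0,"dz":-0.0014,"wx":0,"wy":0,"wz":0,"hand":0}]'
python3 -m jog '[{"dx":0.0058,"dy":0,"dz":-0.0014,"wx":0,"wy":0,"wz":0,"hand":0},{"dx":0.0058,"dy":0,"dz":-0.0014,"wx":0,"wy":0,"wz":0,"hand":0}]'
```

```text
time: 9.33
position: [0.5507, 0.1876, 0.0907]
tool_rot: [0.987, 0.099, -0.122, 0.012]
ft_force: [-5.6, -2.3, 4.5]
finger_gap: 0.0096
grasp_force: 30.0
time: 9.5
position: [0.551, 0.1877, 0.0908]
tool_rot: [0.987, 0.099, -0.124, 0.012]
ft_force: [-12.9, -4.0, 11.5]
finger_gap: 0.0097
grasp_force: 30.0
```

```bash
python3 -c "
from h import *
heel(.0751,.0732,.0003,11);r=heel(.0751,.0732,.0003,8)"
```

```text
[0.5476 0.187  0.0881]
d [-0.0109 -0.0001  0.014 ] w [0.0003 0.0547 0.001 ]
[0.5458 0.1867 0.0846]
d [-0.0144 -0.0001  0.0294] w [0.0002 0.1047 0.001 ]
```

```bash
python3 -m jog '[{"dx":-0.0075,"dy":0,"dz":0.001,"wx":0,"wy":0,"wz":0,"hand":0},{"dx":-0.0095,"dy":0,"dz":0.008,"wx":0,"wy":0.03,"wz":0,"hand":0},{"dx":-0.011,"dy":0,"dz":0.014,"wx":0,"wy":0.053,"wz":0,"hand":0},{"dx":-0.0128,"dy":0,"dz":0.022,"wx":0,"wy":0.08,"wz":0,"hand":0},{"dx":-0.0144,"dy":0,"dz":0.029,"wx":0,"wy":0.103,"wz":0,"hand":0},{"dx":-0.0144,"dy":0,"dz":0.029,"wx":0,"wy":0.103,"wz":0,"hand":0}]'
python3 -c "
from h import *
get_image('top');s=bot.observe();print(s['position'].round(4),s['ft_force'].round(1))
heel(.0751,.0732,.0003,8)"
```

```text
time: 10.0
position: [0.547, 0.1869, 0.0844]
tool_rot: [0.993, 0.1, -0.068, 0.007]
ft_force: [0.0, 0.5, -1.6]
finger_gap: 0.0103
grasp_force: 30.0
[0.5474 0.1869 0.0846] [-2.1 -0.5 -0.8]
[0.5458 0.1867 0.0846]
d [-0.0065 -0.0003  0.001 ] w [-0.0001 -0.0022  0.0009]
```

```bash
python3 -m jog '[{"dx":0,"dy":0,"dz":0,"wx":0,"wy":0,"wz":0,"hand":40},{"dx":0,"dy":0,"dz":0,"wx":0,"wy":0,"wz":0,"hand":40},{"dx":0,"dy":0,"dz":0,"wx":0,"wy":0,"wz":0,"hand":40},{"dx":0,"dy":0,"dz":-0.08,"wx":0,"wy":0,"wz":0,"hand":40},{"dx":0,"dy":0,"dz":-0.18,"wx":0,"wy":0,"wz":0,"hand":40},{"dx":0,"dy":0,"dz":-0.25,"wx":0,"wy":0,"wz":0,"hand":40},{"dx":0,"dy":0,"dz":-0.25,"wx":0,"wy":0,"wz":0,"hand":40}]'
cat >> h.py <<'E'
def pad(w,z,ref=None,du=-.046):
    a=np.radians(YAW);u=.5665+du
    p=[u*np.cos(a)-w*np.sin(a),u*np.sin(a)+w*np.cos(a),z];print(np.round(p,4));return plan(p,YAW,0,ref)
E
python3 -c "
from h import *
S=get_image('side');print([np.round(x,1).tolist() for x in yellow(S,(310,215,340,245))])
for dz in(0,.014):
  a=np.radians(YAW);u=.5665-.046;print(proj(S,[u*np.cos(a)-.0751*np.sin(a),u*np.sin(a)+.0751*np.cos(a),.068+dz]))
r=pad(.0751,.14);r=pad(.0751,.09,r)"
```

```text
time: 10.63
position: [0.5585, 0.1896, 0.1499]
tool_rot: [0.993, 0.099, -0.066, 0.006]
ft_force: [0.4, -0.3, -0.8]
finger_gap: 0.0402
grasp_force: 0.0
[[330.2, 215.6, 8.0], [322.9, 237.0, 44.0]]
(np.float64(325.6205769784258), np.float64(240.70380048378766))
(np.float64(325.5075681877611), np.float64(236.5199433858305))
[0.4954 0.1765 0.14  ]
d [-0.2471  0.0006  0.0658] w [-0.0009  0.1281  0.0005]
[0.4954 0.1765 0.09  ]
d [0.  0.  0.2] w [0. 0. 0.]
```

```bash
python3 -m jog '[{"dx":-0.06,"dy":0,"dz":0.01,"wx":0,"wy":0.06,"wz":0,"hand":0},{"dx":-0.14,"dy":0,"dz":0.03,"wx":0,"wy":0.128,"wz":0,"hand":0},{"dx":-0.22,"dy":0,"dz":0.05,"wx":0,"wy":0.128,"wz":0,"hand":0},{"dx":-0.247,"dy":0,"dz":0.066,"wx":0,"wy":0.128,"wz":0,"hand":0},{"dx":-0.247,"dy":0,"dz":0.066,"wx":0,"wy":0.128,"wz":0,"hand":0},{"dx":-0.247,"dy":0,"dz":0.066,"wx":0,"wy":0.128,"wz":0,"hand":0}]'
python3 -m jog '[{"dx":0,"dy":0,"dz":0.06,"wx":0,"wy":0,"wz":0,"hand":0},{"dx":0,"dy":0,"dz":0.13,"wx":0,"wy":0,"wz":0,"hand":0},{"dx":0,"dy":0,"dz":0.19,"wx":0,"wy":0,"wz":0,"hand":0},{"dx":0,"dy":0,"dz":0.2,"wx":0,"wy":0,"wz":0,"hand":0},{"dx":0,"dy":0,"dz":0.2,"wx":0,"wy":0,"wz":0,"hand":0}]'
python3 -c "
from h import *
pad(.0751,.075)"
```

```text
time: 11.18
position: [0.4945, 0.1762, 0.1383]
tool_rot: [0.995, 0.1, -0.002, -0.0]
ft_force: [0.4, -0.1, 0.3]
finger_gap: 0.0033
grasp_force: 0.0
time: 11.6
position: [0.4941, 0.1762, 0.0875]
tool_rot: [0.995, 0.1, -0.003, 0.0]
ft_force: [0.4, 0.1, 1.0]
finger_gap: 0.0004
grasp_force: 0.0
[0.4954 0.1765 0.075 ]
d [ 0.0054 -0.0003  0.05  ] w [-0.0003  0.005   0.0005]
```

Now I'll press down in small steps, watching the force.

```bash
python3 -m jog '[{"dx":0.005,"dy":0,"dz":0.012,"wx":0,"wy":0.005,"wz":0,"hand":0},{"dx":0.005,"dy":0,"dz":0.025,"wx":0,"wy":0.005,"wz":0,"hand":0},{"dx":0.005,"dy":0,"dz":0.025,"wx":0,"wy":0.005,"wz":0,"hand":0}]'
python3 -m jog '[{"dx":0,"dy":0,"dz":0.012,"wx":0,"wy":0,"wz":0,"hand":0},{"dx":0,"dy":0,"dz":0.02,"wx":0,"wy":0,"wz":0,"hand":0},{"dx":0,"dy":0,"dz":0.02,"wx":0,"wy":0,"wz":0,"hand":0}]'
python3 -m jog '[{"dx":0,"dy":0,"dz":0.008,"wx":0,"wy":0,"wz":0,"hand":0},{"dx":0,"dy":0,"dz":0.016,"wx":0,"wy":0,"wz":0,"hand":0},{"dx":0,"dy":0,"dz":0.016,"wx":0,"wy":0,"wz":0,"hand":0}]'
```

```text
time: 11.85
position: [0.4953, 0.1764, 0.0823]
tool_rot: [0.995, 0.1, 0.001, -0.0]
ft_force: [-1.1, 0.4, 0.6]
finger_gap: 0.0003
grasp_force: 0.0
time: 12.1
position: [0.4949, 0.1764, 0.0775]
tool_rot: [0.995, 0.1, 0.001, -0.0]
ft_force: [-3.0, -0.9, 4.9]
finger_gap: 0.0006
grasp_force: 2.2
time: 12.35
position: [0.4951, 0.1764, 0.0733]
tool_rot: [0.995, 0.1, 0.001, -0.0]
ft_force: [-0.1, -0.1, -0.3]
finger_gap: 0.0002
grasp_force: 0.0
```

```bash
python3 -m jog '[{"dx":0,"dy":0,"dz":0.008,"wx":0,"wy":0,"wz":0,"hand":0},{"dx":0,"dy":0,"dz":0.016,"wx":0,"wy":0,"wz":0,"hand":0},{"dx":0,"dy":0,"dz":0.016,"wx":0,"wy":0,"wz":0,"hand":0}]'
python3 -m jog '[{"dx":0,"dy":0,"dz":0.006,"wx":0,"wy":0,"wz":0,"hand":0},{"dx":0,"dy":0,"dz":0.006,"wx":0,"wy":0,"wz":0,"hand":0}]'
```

```text
time: 12.6
position: [0.495, 0.1763, 0.0689]
tool_rot: [0.995, 0.1, 0.001, -0.0]
ft_force: [0.6, -0.3, -0.8]
finger_gap: 0.0005
grasp_force: 0.0
time: 12.77
position: [0.4952, 0.1764, 0.0683]
tool_rot: [0.995, 0.1, 0.001, -0.0]
ft_force: [-3.1, -1.8, 10.7]
finger_gap: 0.0007
grasp_force: 5.6
```

```bash
python3 -m jog '[{"dx":0,"dy":0,"dz":0.006,"wx":0,"wy":0,"wz":0,"hand":0},{"dx":0,"dy":0,"dz":0.006,"wx":0,"wy":0,"wz":0,"hand":0}]'
python3 -m jog '[{"dx":0,"dy":0,"dz":-0.1,"wx":0,"wy":0,"wz":0,"hand":0},{"dx":0,"dy":0,"dz":-0.22,"wx":0,"wy":0,"wz":0,"hand":0},{"dx":0,"dy":0,"dz":-0.35,"wx":0,"wy":0,"wz":0,"hand":20},{"dx":0,"dy":0,"dz":-0.45,"wx":0,"wy":0,"wz":0,"hand":60},{"dx":0,"dy":0,"dz":-0.45,"wx":0,"wy":0,"wz":0,"hand":60}]'
python3 -c "
from h import *
S=get_image('side');print([np.round(x,1).tolist() for x in yellow(S,(310,190,345,250))])
r=plan([.55,-.05,.18],0)
r=plan([.516,-.139,.12],-2.6,0,r);r=plan([.516,-.139,.0225],-2.6,0,r)"
```

```text
time: 12.93
position: [0.4953, 0.1764, 0.068]
tool_rot: [0.995, 0.1, 0.001, -0.0]
ft_force: [-13.0, -5.1, 39.6]
finger_gap: 0.0001
grasp_force: 19.8
time: 13.35
position: [0.4971, 0.1773, 0.1836]
tool_rot: [0.995, 0.1, 0.004, -0.001]
ft_force: [1.0, -0.5, 0.9]
finger_gap: 0.0169
grasp_force: 0.0
[[312.9, 195.5, 11.0], [312.7, 201.3, 7.0], [333.5, 208.6, 32.0], [330.4, 214.8, 38.0], [344.0, 219.5, 6.0], [323.9, 240.6, 46.0]]
d [0.0311 0.932  0.004 ] w [-0.0016 -0.0063  0.1904]
d [-0.136  0.356  0.24 ] w [0.     0.     0.0433]
d [0.   0.   0.39] w [0. 0. 0.]
```

The first cassette's label now lies at row 240.6, against 240.7 predicted for flat and home. Now the second cassette.

```bash
python3 -m jog '[{"dx":0,"dy":0.1,"dz":0,"wx":0,"wy":-0.006,"wz":0.05,"hand":60},{"dx":0.01,"dy":0.24,"dz":0,"wx":0,"wy":-0.006,"wz":0.1,"hand":60},{"dx":0.02,"dy":0.4,"dz":0,"wx":0,"wy":-0.006,"wz":0.15,"hand":60},{"dx":0.03,"dy":0.56,"dz":0,"wx":0,"wy":-0.006,"wz":0.19,"hand":60},{"dx":0.03,"dy":0.72,"dz":0,"wx":0,"wy":-0.006,"wz":0.19,"hand":60},{"dx":0.03,"dy":0.85,"dz":0,"wx":0,"wy":-0.006,"wz":0.19,"hand":60},{"dx":0.03,"dy":0.932,"dz":0,"wx":0,"wy":-0.006,"wz":0.19,"hand":60},{"dx":0.03,"dy":0.932,"dz":0,"wx":0,"wy":-0.006,"wz":0.19,"hand":60}]'
python3 -m jog '[{"dx":-0.04,"dy":0.1,"dz":0.0,"wx":0,"wy":0,"wz":0.043,"hand":60},{"dx":-0.09,"dy":0.22,"dz":0.06,"wx":0,"wy":0,"wz":0.043,"hand":60},{"dx":-0.136,"dy":0.33,"dz":0.15,"wx":0,"wy":0,"wz":0.043,"hand":60},{"dx":-0.136,"dy":0.356,"dz":0.24,"wx":0,"wy":0,"wz":0.043,"hand":60},{"dx":-0.136,"dy":0.356,"dz":0.24,"wx":0,"wy":0,"wz":0.043,"hand":60},{"dx":-0.136,"dy":0.356,"dz":0.24,"wx":0,"wy":0,"wz":0.043,"hand":60}]'
python3 -c "
from h import *
T=get_image('top')
print([np.round(x,1).tolist() for x in yellow(T,(220,200,415,250))])
r=plan([.516,-.139,.0225],-2.6)"
```

```text
time: 14.07
position: [0.5482, -0.0558, 0.1774]
tool_rot: [1.0, -0.003, -0.003, 0.001]
ft_force: [-0.1, -1.2, 1.0]
finger_gap: 0.0598
grasp_force: 0.0
time: 14.57
position: [0.5134, -0.1388, 0.1178]
tool_rot: [1.0, -0.022, -0.004, -0.0]
ft_force: [-0.5, 0.8, 0.3]
finger_gap: 0.0599
grasp_force: 0.0
[[294.7, 218.4, 46.0], [252.7, 225.6, 44.0]]
d [0.008  0.0027 0.3855] w [-0.0005  0.0048  0.002 ]
```

```bash
python3 -m jog '[{"dx":0.008,"dy":0.003,"dz":0.1,"wx":0,"wy":0.005,"wz":0.002,"hand":60},{"dx":0.008,"dy":0.003,"dz":0.2,"wx":0,"wy":0.005,"wz":0.002,"hand":60},{"dx":0.008,"dy":0.003,"dz":0.3,"wx":0,"wy":0.005,"wz":0.002,"hand":60},{"dx":0.008,"dy":0.003,"dz":0.37,"wx":0,"wy":0.005,"wz":0.002,"hand":60},{"dx":0.008,"dy":0.003,"dz":0.385,"wx":0,"wy":0.005,"wz":0.002,"hand":60},{"dx":0.008,"dy":0.003,"dz":0.385,"wx":0,"wy":0.005,"wz":0.002,"hand":60},{"dx":0.008,"dy":0.003,"dz":0.385,"wx":0,"wy":0.005,"wz":0.002,"hand":60}]'
python3 -m jog '[{"dx":0,"dy":0,"dz":0,"wx":0,"wy":0,"wz":0,"hand":0},{"dx":0,"dy":0,"dz":0,"wx":0,"wy":0,"wz":0,"hand":0},{"dx":0,"dy":0,"dz":0,"wx":0,"wy":0,"wz":0,"hand":0},{"dx":0,"dy":0,"dz":0,"wx":0,"wy":0,"wz":0,"hand":0},{"dx":0,"dy":0,"dz":0,"wx":0,"wy":0,"wz":0,"hand":0},{"dx":0,"dy":0,"dz":0,"wx":0,"wy":0,"wz":0,"hand":0},{"dx":0,"dy":0,"dz":0,"wx":0,"wy":0,"wz":0,"hand":0},{"dx":0,"dy":0,"dz":0,"wx":0,"wy":0,"wz":0,"hand":0},{"dx":0,"dy":0,"dz":0,"wx":0,"wy":0,"wz":0,"hand":0},{"dx":0,"dy":0,"dz":0,"wx":0,"wy":0,"wz":0,"hand":0},{"dx":0,"dy":0,"dz":0,"wx":0,"wy":0,"wz":0,"hand":0}]'
python3 -m jog '[{"dx":0,"dy":0,"dz":-0.04,"wx":0,"wy":0,"wz":0,"hand":0},{"dx":0,"dy":0,"dz":-0.12,"wx":0,"wy":0,"wz":0,"hand":0},{"dx":0,"dy":0,"dz":-0.22,"wx":0,"wy":0,"wz":0,"hand":0},{"dx":0,"dy":0,"dz":-0.34,"wx":0,"wy":0,"wz":0,"hand":0},{"dx":0,"dy":0,"dz":-0.46,"wx":0,"wy":0,"wz":0,"hand":0},{"dx":0,"dy":0,"dz":-0.56,"wx":0,"wy":0,"wz":0,"hand":0},{"dx":0,"dy":0,"dz":-0.63,"wx":0,"wy":0,"wz":0,"hand":0},{"dx":0,"dy":0,"dz":-0.64,"wx":0,"wy":0,"wz":0,"hand":0},{"dx":0,"dy":0,"dz":-0.64,"wx":0,"wy":0,"wz":0,"hand":0}]'
python3 -c "
from h import *
plan([.49,.103,.18],11.4,14)
a=np.radians(11.4);T=get_image('top')
for p in((294.7,218.4),(252.7,225.6)):
  q=plane(T,*p,.068);print(q[0]*np.cos(a)+q[1]*np.sin(a),-q[0]*np.sin(a)+q[1]*np.cos(a))"
```

```text
time: 15.2
position: [0.5169, -0.1398, 0.0238]
tool_rot: [1.0, -0.023, 0.001, 0.0]
ft_force: [-0.4, -0.1, 0.3]
finger_gap: 0.0602
grasp_force: 0.0
time: 16.12
position: [0.5157, -0.1404, 0.0225]
tool_rot: [1.0, -0.023, 0.0, -0.0]
ft_force: [-0.2, 0.2, 0.9]
finger_gap: 0.0098
grasp_force: 30.0
time: 16.87
position: [0.5159, -0.1406, 0.1836]
tool_rot: [1.0, -0.023, 0.001, 0.0]
ft_force: [0.0, -0.2, -3.9]
finger_gap: 0.0094
grasp_force: 30.0
d [-0.149  -0.9684  0.0138] w [-0.028  -0.235  -0.2334]
0.5220061446815429 -0.062226694678888306
0.523100349485673 0.07526957121103958
```

```bash
python3 -m jog '[{"dx":-0.005,"dy":-0.03,"dz":0,"wx":0,"wy":0,"wz":-0.02,"hand":0},{"dx":-0.01,"dy":-0.09,"dz":0,"wx":-0.003,"wy":-0.02,"wz":-0.04,"hand":0},{"dx":-0.03,"dy":-0.17,"dz":0,"wx":-0.006,"wy":-0.05,"wz":-0.07,"hand":0},{"dx":-0.04,"dy":-0.27,"dz":0,"wx":-0.009,"wy":-0.08,"wz":-0.1,"hand":0},{"dx":-0.06,"dy":-0.38,"dz":0,"wx":-0.012,"wy":-0.11,"wz":-0.13,"hand":0},{"dx":-0.08,"dy":-0.49,"dz":0,"wx":-0.015,"wy":-0.14,"wz":-0.16,"hand":0},{"dx":-0.1,"dy":-0.6,"dz":0,"wx":-0.02,"wy":-0.17,"wz":-0.19,"hand":0},{"dx":-0.11,"dy":-0.7,"dz":0,"wx":-0.024,"wy":-0.2,"wz":-0.21,"hand":0},{"dx":-0.13,"dy":-0.8,"dz":0,"wx":-0.028,"wy":-0.22,"wz":-0.233,"hand":0},{"dx":-0.14,"dy":-0.89,"dz":0.014,"wx":-0.028,"wy":-0.235,"wz":-0.233,"hand":0},{"dx":-0.149,"dy":-0.95,"dz":0.014,"wx":-0.028,"wy":-0.235,"wz":-0.233,"hand":0},{"dx":-0.149,"dy":-0.968,"dz":0.014,"wx":-0.028,"wy":-0.235,"wz":-0.233,"hand":0}]'
python3 -c "
from h import *
get_image('top');S=get_image('side');s=bot.observe();print(s['position'],s['tool_rot'].round(4))
R=Ro.from_quat(s['tool_rot']);P=s['position']+R.apply([-.046,0,.0065]);print(np.round(proj(S,P),1),[np.round(x,1).tolist() for x in yellow(S,(310,180,365,230))])
r=heel(.0063,.056,.03,14,None,0);r=heel(.0063,.056,.007,14,r,0);r=heel(.0063,.056,.0003,14,r,0)"
```

```text
time: 17.92
position: [0.4882, 0.1072, 0.1778]
tool_rot: [0.987, 0.101, -0.124, 0.012]
ft_force: [0.4, 1.1, -3.4]
finger_gap: 0.0097
grasp_force: 30.0
[0.48899412 0.1044695  0.1782942 ] [ 0.9873  0.1001 -0.1231  0.012 ]
[352.1 193.4] [[362.6, 186.2, 50.0], [342.1, 187.1, 16.0], [313.2, 185.5, 13.0], [321.7, 185.9, 7.0], [350.7, 193.0, 52.0], [356.8, 189.8, 6.0], [313.1, 195.6, 12.0], [333.1, 209.4, 14.0], [330.4, 214.8, 16.0]]
[0.5443 0.1162 0.1217]
d [ 0.2748 -0.0013  0.1638] w [-0.0001  0.0035  0.003 ]
[0.5443 0.1162 0.0987]
d [ 0.0223 -0.      0.0893] w [0. 0. 0.]
[0.5443 0.1162 0.092 ]
d [ 0.0065 -0.      0.026 ] w [0. 0. 0.]
```

```bash
python3 -m jog '[{"dx":0.06,"dy":0,"dz":0.02,"wx":0,"wy":0.003,"wz":0.003,"hand":0},{"dx":0.13,"dy":0,"dz":0.06,"wx":0,"wy":0.003,"wz":0.003,"hand":0},{"dx":0.2,"dy":-0.001,"dz":0.11,"wx":0,"wy":0.003,"wz":0.003,"hand":0},{"dx":0.25,"dy":-0.001,"dz":0.15,"wx":0,"wy":0.003,"wz":0.003,"hand":0},{"dx":0.275,"dy":-0.001,"dz":0.164,"wx":0,"wy":0.003,"wz":0.003,"hand":0},{"dx":0.275,"dy":-0.001,"dz":0.164,"wx":0,"wy":0.003,"wz":0.003,"hand":0},{"dx":0.275,"dy":-0.001,"dz":0.164,"wx":0,"wy":0.003,"wz":0.003,"hand":0}]'
python3 -c "
from h import *
get_image('top')
heel(.0063,.056,.006,14,None,0)"
```

```text
time: 18.6
position: [0.5449, 0.1139, 0.1226]
tool_rot: [0.988, 0.097, -0.121, 0.012]
ft_force: [0.3, 0.4, -1.9]
finger_gap: 0.01
grasp_force: 30.0
[0.5443 0.1162 0.0977]
d [ 0.0237 -0.0088  0.0984] w [-0.0007 -0.0012 -0.0035]
```

```bash
python3 -m jog '[{"dx":0.004,"dy":-0.006,"dz":0.018,"wx":0,"wy":0,"wz":-0.003,"hand":0},{"dx":0.012,"dy":-0.008,"dz":0.05,"wx":0,"wy":0,"wz":-0.003,"hand":0},{"dx":0.018,"dy":-0.008,"dz":0.08,"wx":0,"wy":0,"wz":-0.003,"hand":0},{"dx":0.024,"dy":-0.008,"dz":0.098,"wx":0,"wy":0,"wz":-0.003,"hand":0},{"dx":0.024,"dy":-0.008,"dz":0.098,"wx":0,"wy":0,"wz":-0.003,"hand":0},{"dx":0.024,"dy":-0.008,"dz":0.098,"wx":0,"wy":0,"wz":-0.003,"hand":0}]'
python3 -m jog '[{"dx":0.002,"dy":0,"dz":0.008,"wx":0,"wy":0,"wz":0,"hand":0},{"dx":0.004,"dy":0,"dz":0.016,"wx":0,"wy":0,"wz":0,"hand":0},{"dx":0.004,"dy":0,"dz":0.016,"wx":0,"wy":0,"wz":0,"hand":0}]'
python3 -m jog '[{"dx":0.001,"dy":0,"dz":0.004,"wx":0,"wy":0,"wz":0,"hand":0},{"dx":0.001,"dy":0,"dz":0.004,"wx":0,"wy":0,"wz":0,"hand":0}]'
```

```text
time: 19.15
position: [0.5444, 0.1164, 0.0969]
tool_rot: [0.988, 0.099, -0.121, 0.012]
ft_force: [0.7, 0.1, -2.1]
finger_gap: 0.0099
grasp_force: 30.0
time: 19.4
position: [0.5446, 0.1164, 0.0929]
tool_rot: [0.988, 0.099, -0.121, 0.012]
ft_force: [0.1, -0.6, -2.6]
finger_gap: 0.0096
grasp_force: 30.0
time: 19.57
position: [0.5447, 0.1165, 0.092]
tool_rot: [0.988, 0.099, -0.121, 0.012]
ft_force: [-0.4, 0.2, -2.7]
finger_gap: 0.0096
grasp_force: 30.0
```

```bash
python3 -m jog '[{"dx":0.001,"dy":0,"dz":0.003,"wx":0,"wy":0,"wz":0,"hand":0},{"dx":0.001,"dy":0,"dz":0.003,"wx":0,"wy":0,"wz":0,"hand":0}]'
```

```text
time: 19.73
position: [0.5447, 0.1165, 0.0916]
tool_rot: [0.988, 0.098, -0.121, 0.012]
ft_force: [-2.9, -0.5, 2.7]
finger_gap: 0.0095
grasp_force: 30.0
```

```bash
python3 -m jog '[{"dx":0.0007,"dy":0,"dz":0.003,"wx":0,"wy":0,"wz":0,"hand":0},{"dx":0.0007,"dy":0,"dz":0.003,"wx":0,"wy":0,"wz":0,"hand":0}]'
```

```text
time: 19.9
position: [0.5444, 0.1165, 0.091]
tool_rot: [0.988, 0.099, -0.121, 0.012]
ft_force: [-4.7, -2.0, 7.2]
finger_gap: 0.0099
grasp_force: 30.0
```

Floor contact came at the expected height. Now I'll slide it in.

```bash
python3 -m jog '[{"dx":-0.0008,"dy":0,"dz":-0.003,"wx":0,"wy":0,"wz":0,"hand":0},{"dx":0.015,"dy":0,"dz":-0.007,"wx":0,"wy":0,"wz":0,"hand":0},{"dx":0.03,"dy":0,"dz":-0.0108,"wx":0,"wy":0,"wz":0,"hand":0},{"dx":0.03,"dy":0,"dz":-0.0108,"wx":0,"wy":0,"wz":0,"hand":0}]'
python3 -m jog '[{"dx":0.01,"dy":0,"dz":-0.0025,"wx":0,"wy":0,"wz":0,"hand":0},{"dx":0.0194,"dy":0,"dz":-0.0048,"wx":0,"wy":0,"wz":0,"hand":0},{"dx":0.0194,"dy":0,"dz":-0.0048,"wx":0,"wy":0,"wz":0,"hand":0}]'
python3 -c "
from h import *
heel(.0063,.0743,.0,14,None,0)"
```

```text
time: 20.23
position: [0.5535, 0.1183, 0.0912]
tool_rot: [0.988, 0.099, -0.12, 0.012]
ft_force: [-1.1, -0.7, -1.8]
finger_gap: 0.0099
grasp_force: 30.0
time: 20.48
position: [0.5579, 0.1191, 0.0913]
tool_rot: [0.988, 0.098, -0.121, 0.012]
ft_force: [0.6, -0.9, -1.9]
finger_gap: 0.01
grasp_force: 30.0
[0.5623 0.1198 0.0917]
d [ 0.0167  0.0008 -0.0061] w [-0.0008 -0.0014 -0.0001]
```

```bash
python3 -m jog '[{"dx":0.006,"dy":0,"dz":-0.0015,"wx":0,"wy":0,"wz":0,"hand":0},{"dx":0.0116,"dy":0,"dz":-0.0029,"wx":0,"wy":0,"wz":0,"hand":0},{"dx":0.0116,"dy":0,"dz":-0.0029,"wx":0,"wy":0,"wz":0,"hand":0}]'
```

```text
time: 20.73
position: [0.5606, 0.1197, 0.0913]
tool_rot: [0.988, 0.098, -0.121, 0.012]
ft_force: [-0.2, -0.4, -1.9]
finger_gap: 0.0096
grasp_force: 30.0
```

```bash
python3 -m jog '[{"dx":0.0058,"dy":0,"dz":-0.0014,"wx":0,"wy":0,"wz":0,"hand":0},{"dx":0.0058,"dy":0,"dz":-0.0014,"wx":0,"wy":0,"wz":0,"hand":0}]'
```

```text
time: 20.9
position: [0.562, 0.12, 0.0913]
tool_rot: [0.988, 0.098, -0.121, 0.012]
ft_force: [-0.3, -0.1, -2.5]
finger_gap: 0.01
grasp_force: 30.0
```

```bash
python3 -m jog '[{"dx":0.0039,"dy":0,"dz":-0.001,"wx":0,"wy":0,"wz":0,"hand":0},{"dx":0.0039,"dy":0,"dz":-0.001,"wx":0,"wy":0,"wz":0,"hand":0}]'
```

```text
time: 21.07
position: [0.5626, 0.1201, 0.0913]
tool_rot: [0.988, 0.099, -0.121, 0.012]
ft_force: [-1.3, 0.6, -0.8]
finger_gap: 0.0096
grasp_force: 30.0
```

```bash
python3 -m jog '[{"dx":0.0039,"dy":0,"dz":-0.001,"wx":0,"wy":0,"wz":0,"hand":0},{"dx":0.0039,"dy":0,"dz":-0.001,"wx":0,"wy":0,"wz":0,"hand":0}]'
python3 -c "
from h import *
heel(.0063,.0738,.0003,11,None,0);r=heel(.0063,.0738,.0003,8,None,0)"
```

```text
time: 21.23
position: [0.5628, 0.1201, 0.0914]
tool_rot: [0.988, 0.099, -0.122, 0.012]
ft_force: [-5.5, -1.5, 2.0]
finger_gap: 0.0098
grasp_force: 30.0
[0.5598 0.1193 0.0885]
d [-0.0093  0.0008  0.0142] w [-0.0006  0.0509 -0.0001]
[0.5581 0.1189 0.0849]
d [-0.0127  0.0008  0.0301] w [-6.000e-04  1.009e-01 -1.000e-04]
```

```bash
python3 -m jog '[{"dx":-0.005,"dy":0,"dz":0.001,"wx":0,"wy":0,"wz":0,"hand":0},{"dx":-0.0075,"dy":0,"dz":0.008,"wx":0,"wy":0.028,"wz":0,"hand":0},{"dx":-0.0093,"dy":0,"dz":0.0142,"wx":0,"wy":0.051,"wz":0,"hand":0},{"dx":-0.0112,"dy":0,"dz":0.022,"wx":0,"wy":0.077,"wz":0,"hand":0},{"dx":-0.013,"dy":0,"dz":0.03,"wx":0,"wy":0.1,"wz":0,"hand":0},{"dx":-0.013,"dy":0,"dz":0.03,"wx":0,"wy":0.1,"wz":0,"hand":0}]'
python3 -m jog '[{"dx":0,"dy":0,"dz":0,"wx":0,"wy":0,"wz":0,"hand":40},{"dx":0,"dy":0,"dz":0,"wx":0,"wy":0,"wz":0,"hand":40},{"dx":0,"dy":0,"dz":0,"wx":0,"wy":0,"wz":0,"hand":40},{"dx":0,"dy":0,"dz":-0.08,"wx":0,"wy":0,"wz":0,"hand":40},{"dx":0,"dy":0,"dz":-0.18,"wx":0,"wy":0,"wz":0,"hand":40},{"dx":0,"dy":0,"dz":-0.25,"wx":0,"wy":0,"wz":0,"hand":40},{"dx":0,"dy":0,"dz":-0.25,"wx":0,"wy":0,"wz":0,"hand":40}]'
python3 -c "
from h import *
S=get_image('side');print([np.round(x,1).tolist() for x in yellow(S,(315,205,345,245))])
for dz in(0,.014):
  a=np.radians(YAW);u=.5665-.046;print(proj(S,[u*np.cos(a)-.0063*np.sin(a),u*np.sin(a)+.0063*np.cos(a),.068+dz]))
r=pad(.0063,.14);r=pad(.0063,.09,r)"
```

```text
time: 21.73
position: [0.5583, 0.1191, 0.0849]
tool_rot: [0.993, 0.099, -0.068, 0.007]
ft_force: [0.6, 0.5, -3.2]
finger_gap: 0.0096
grasp_force: 30.0
time: 22.32
position: [0.5698, 0.1217, 0.1503]
tool_rot: [0.993, 0.099, -0.066, 0.006]
ft_force: [0.6, -0.5, -0.1]
finger_gap: 0.04
grasp_force: 0.0
[[325.7, 208.0, 16.0], [338.0, 207.3, 66.0], [330.4, 214.8, 38.0], [326.1, 223.8, 40.0], [324.0, 240.8, 46.0]]
(np.float64(328.9255692841057), np.float64(227.1403537128277))
(np.float64(328.83260003364484), np.float64(223.05897993490743))
[0.509  0.1091 0.14  ]
d [-0.2376  0.0012  0.0664] w [-0.001   0.1293 -0.0004]
[0.509  0.1091 0.09  ]
d [0.  0.  0.2] w [0. 0. 0.]
```

```bash
python3 -m jog '[{"dx":-0.06,"dy":0,"dz":0.01,"wx":0,"wy":0.06,"wz":0,"hand":0},{"dx":-0.14,"dy":0,"dz":0.03,"wx":0,"wy":0.129,"wz":0,"hand":0},{"dx":-0.21,"dy":0,"dz":0.05,"wx":0,"wy":0.129,"wz":0,"hand":0},{"dx":-0.237,"dy":0.001,"dz":0.066,"wx":0,"wy":0.129,"wz":0,"hand":0},{"dx":-0.237,"dy":0.001,"dz":0.066,"wx":0,"wy":0.129,"wz":0,"hand":0},{"dx":-0.237,"dy":0.001,"dz":0.066,"wx":0,"wy":0.129,"wz":0,"hand":0},{"dx":-0.237,"dy":0.001,"dz":0.066,"wx":0,"wy":0.129,"wz":0,"hand":0}]'
python3 -m jog '[{"dx":0,"dy":0,"dz":0.06,"wx":0,"wy":0,"wz":0,"hand":0},{"dx":0,"dy":0,"dz":0.13,"wx":0,"wy":0,"wz":0,"hand":0},{"dx":0,"dy":0,"dz":0.18,"wx":0,"wy":0,"wz":0,"hand":0},{"dx":0,"dy":0,"dz":0.19,"wx":0,"wy":0,"wz":0,"hand":0},{"dx":0,"dy":0,"dz":0.19,"wx":0,"wy":0,"wz":0,"hand":0}]'
python3 -c "
from h import *
pad(.0063,.0775)"
```

```text
time: 22.95
position: [0.5089, 0.1091, 0.1385]
tool_rot: [0.995, 0.099, -0.002, -0.0]
ft_force: [0.4, -0.7, -0.7]
finger_gap: 0.0003
grasp_force: 0.0
time: 23.37
position: [0.5077, 0.1089, 0.0903]
tool_rot: [0.995, 0.099, -0.003, -0.0]
ft_force: [0.2, 0.5, -0.2]
finger_gap: 0.0004
grasp_force: 0.0
[0.509  0.1091 0.0775]
d [0.0053 0.0005 0.051 ] w [-0.0008  0.0048 -0.0001]
```

```bash
python3 -m jog '[{"dx":0.005,"dy":0,"dz":0.017,"wx":0,"wy":0.005,"wz":0,"hand":0},{"dx":0.005,"dy":0,"dz":0.035,"wx":0,"wy":0.005,"wz":0,"hand":0},{"dx":0.005,"dy":0,"dz":0.05,"wx":0,"wy":0.005,"wz":0,"hand":0},{"dx":0.005,"dy":0,"dz":0.05,"wx":0,"wy":0.005,"wz":0,"hand":0}]'
python3 -m jog '[{"dx":0,"dy":0,"dz":0.008,"wx":0,"wy":0,"wz":0,"hand":0},{"dx":0,"dy":0,"dz":0.016,"wx":0,"wy":0,"wz":0,"hand":0},{"dx":0,"dy":0,"dz":0.016,"wx":0,"wy":0,"wz":0,"hand":0}]'
python3 -m jog '[{"dx":0,"dy":0,"dz":0.008,"wx":0,"wy":0,"wz":0,"hand":0},{"dx":0,"dy":0,"dz":0.016,"wx":0,"wy":0,"wz":0,"hand":0},{"dx":0,"dy":0,"dz":0.016,"wx":0,"wy":0,"wz":0,"hand":0}]'
```

```text
time: 23.7
position: [0.5089, 0.109, 0.0785]
tool_rot: [0.995, 0.099, 0.001, -0.0]
ft_force: [-0.3, 0.4, 0.0]
finger_gap: 0.0006
grasp_force: 0.1
time: 23.95
position: [0.5087, 0.109, 0.0746]
tool_rot: [0.995, 0.099, 0.001, -0.0]
ft_force: [-0.3, -0.4, 0.5]
finger_gap: 0.0004
grasp_force: 0.0
time: 24.2
position: [0.5085, 0.1089, 0.0702]
tool_rot: [0.995, 0.099, 0.001, -0.0]
ft_force: [-1.0, -0.8, -0.8]
finger_gap: 0.0008
grasp_force: 0.0
```

```bash
python3 -m jog '[{"dx":0,"dy":0,"dz":0.005,"wx":0,"wy":0,"wz":0,"hand":0},{"dx":0,"dy":0,"dz":0.01,"wx":0,"wy":0,"wz":0,"hand":0},{"dx":0,"dy":0,"dz":0.01,"wx":0,"wy":0,"wz":0,"hand":0}]'
```

```text
time: 24.45
position: [0.5088, 0.109, 0.0683]
tool_rot: [0.995, 0.099, 0.001, -0.0]
ft_force: [-1.4, -0.4, 4.8]
finger_gap: 0.0002
grasp_force: 2.4
```

```bash
python3 -m jog '[{"dx":0,"dy":0,"dz":0.003,"wx":0,"wy":0,"wz":0,"hand":0},{"dx":0,"dy":0,"dz":0.003,"wx":0,"wy":0,"wz":0,"hand":0}]'
```

```text
time: 24.62
position: [0.5089, 0.109, 0.0682]
tool_rot: [0.995, 0.099, 0.001, -0.0]
ft_force: [-6.3, -2.8, 19.0]
finger_gap: 0.0006
grasp_force: 9.7
```

Seated at 68 mm, the same height as the first. I'll press slightly more, retract well clear and look.

```bash
python3 -m jog '[{"dx":0,"dy":0,"dz":0.002,"wx":0,"wy":0,"wz":0,"hand":0},{"dx":0,"dy":0,"dz":-0.1,"wx":0,"wy":0,"wz":0,"hand":0},{"dx":0,"dy":0,"dz":-0.25,"wx":0,"wy":0,"wz":0,"hand":0},{"dx":0,"dy":0,"dz":-0.4,"wx":0,"wy":0,"wz":0,"hand":0},{"dx":0,"dy":0.15,"dz":-0.45,"wx":0,"wy":0,"wz":0,"hand":0},{"dx":0,"dy":0.3,"dz":-0.45,"wx":0,"wy":0,"wz":0,"hand":0},{"dx":0,"dy":0.45,"dz":-0.45,"wx":0,"wy":0,"wz":0,"hand":0},{"dx":0,"dy":0.6,"dz":-0.45,"wx":0,"wy":0,"wz":0,"hand":0},{"dx":0,"dy":0.75,"dz":-0.45,"wx":0,"wy":0,"wz":0,"hand":0},{"dx":0,"dy":0.9,"dz":-0.45,"wx":0,"wy":0,"wz":0,"hand":0},{"dx":0,"dy":0.95,"dz":-0.45,"wx":0,"wy":0,"wz":0,"hand":0},{"dx":0,"dy":0.95,"dz":-0.45,"wx":0,"wy":0,"wz":0,"hand":0}]'
python3 -c "
from h import *
S=get_image('side');T=get_image('top')
print([np.round(x,1).tolist() for x in yellow(S,(315,205,345,245))],[np.round(x,1).tolist() for x in yellow(T,(220,200,330,250))])
t=T['pixels'][165:255,235:325,::-1];u=S['pixels'][180:280,265:365,::-1]
cv2.imwrite('pics/e.png',np.hstack([cv2.resize(t,(400,400),interpolation=2),cv2.resize(u,(400,400),interpolation=2)]))"
```

```text
time: 25.62
position: [0.5553, -0.1279, 0.1793]
tool_rot: [0.995, 0.097, 0.001, 0.0]
ft_force: [-1.6, -0.1, 0.7]
finger_gap: 0.0006
grasp_force: 0.0
[[328.7, 207.8, 35.0], [330.4, 214.7, 36.0], [344.0, 220.0, 5.0], [326.9, 227.1, 42.0], [324.0, 240.7, 45.0]] [[294.8, 218.4, 45.0], [273.6, 221.6, 45.0], [252.8, 225.6, 46.0]]
```

View pics/e.png

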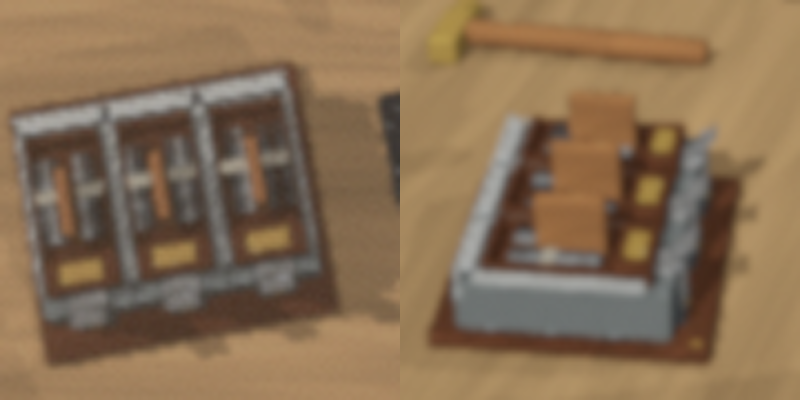

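All three cassettes lie flat and in line, with labels at top-crop (82,271), (175,253) and (268,238). The catches are closed alike, the punches are in their trays, and the hammer is where it was.

```bash
python3 -c "
from bench import bot
print(bot.finish_job())"
```

```text
the job is handed in; nothing more can be done
None
```

Both loose cassettes are in the left and middle bays, flat with their catches closed as far as the final pictures and press readings show, and the job was handed in at about 26 s; pressing the first peaked at 39.6 N, just under the 40 N limit if that limit covers the fingertips.

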